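Press a practice jaw segment onto its pinned plate in the ratchet clamp

ROBOT

A 6-joint arm with a two-finger parallel gripper is mounted at the origin on the work surface. World frame = base frame: x ahead of the robot, y to its left, z up, the work surface at z = 0. Lengths are in m, angles in rad, forces in N, time in s.
With the tool pointing down it reaches from about 0.225 to 0.875 m from the base axis. Payload 3.4 kg.
Tool frame: the origin (TCP) lies on the centre line of the jaws, within the pads' length; the fingertips stand 19 mm ahead of it and the grasp point (between the pads) is the TCP; z points along the fingers, y is the direction in which the jaws open and shut (so a half turn about z gives the same grasp; the last joint's range is limited). The gripper opens to 85 mm and grips with 20 to 120 N. Pads are 22 mm wide; open, the fingers measure 114 mm over their backs; the gripper's body (76 mm by 85 mm) begins 54 mm behind the grasp point. The pads swing forward as they close: fully open they stand 13 mm farther back than shut.
Start: joints at [-1.391, 0.276, 1.505, -0, 1.361, -0.121], TCP at [0.17, -0.549, 0.213] pointing down, gripper open.
Joint ranges: [-2.89, 2.89], [-0.75, 2.08], [0.22, 2.7], [-1.18, 4.32], [0.11, 2.71], [-2.7, 2.7]. Speed limits (rad/s): [2.57, 2.57, 3.14, 3.14, 3.14, 3.14].

INTERFACE

Orientations are given as a unit quaternion [w, x, y, z].
In Python, from rig import monitor, eyes, manip, models gives the robot as it stands.
- The arm moves only by the tool send_rows, never from a script. Its argument "deltas" is a list of rows, each an object with "dp": the shift along the world's x, y, z each as a share of 0.12 m, from -1 to 1, a list of three; "rotation": the turn, a rotation vector about the world's x, y, z each as a share of 0.5 rad, from -1 to 1, a list of three. In form: [{"dp": [dx, dy, dz], "rotation": [rx, ry, rz]}, ...]. A call has 1 to 12 rows; each row is the pose to reach, as a shift and turn from the pose commanded when the call began; what a row does not reach only later rows make up. A row lasts 1/12 s, in which the tool goes at most 41.7 mm and 7.16 degrees, less where a joint would pass 70% of its speed; a pose out of reach is approached as far as the arm can. A call with a number of a shift or a turn outside -1 to 1 is refused whole. A call with a gripper value outside its range is refused whole. "fingers" is the closure, from -1 (fully open) to 1 (shut), set as the call begins (left out, the last holds). The fingers move at their own pace and stop on an object; "grip_force" is the grip in N (left out, the last holds). Time passes only in rows, so rows that repeat a pose let the fingers close. It gives the time, the measured TCP pose, the force and the opening at its end, in the units of the state.
- monitor.get_state(): the state, without advancing time (a new reading comes with each control period).
- eyes.get_image(name): name is "scene" or "top" or "wrist"; returns a dict with "color" (400x640x3 uint8, red, green, blue), "depth" (400x640 float32, m along the optical axis (not along the pixel's ray), 0 where there is no reading), "mtx" (3x3 intrinsics, pixels), "k1" (the pictures are not rectified: a ray, as slopes to the right and down, at radius r is drawn at 1 + k1 r^2 times it, then the intrinsics apply), "rvec" (rotation vector, rad) and "tvec" (3), from world to camera coordinates, as OpenCV has them. Camera axes: x right, y down, z forward; pixel columns grow to the right and rows downward; lengths in m; the calibration is good to about 2 mm. A picture is of the moment at which its call begins.
- manip.sign_off(): hands the job in, once; it reports no verdict.
Trained networks look in a picture, given as the dict that the camera call returned (one of the last four; its "shot" number tells which), for a name from the list of things; names that differ only in an ending like _2 or _b are one class to them, and where a whole thing is asked for, a point or a joint stands for the part that bears it (a point fixed in the world has none). Each returns a list of dicts, best first, with "score" (0 to 1); they miss things now and then, are a little off and sometimes report something else, mostly with a low value. They report only what shows in the picture. A call takes as long as a camera call. They do not tell look-alikes from the thing itself.
- models.find_in(name, picture): "box" ([left, top, right, bottom] in pixels, round what is visible of it).
The state is a dict: "clock": time; "qpos": joint angles; "qd": joint speeds; "effort": joint torques, N m; "position": TCP position; "ee_rot": TCP orientation; "contact_force": force on the tool from outside, world axes, zero at the start; "moment": the same for the moment, N m; "width": finger opening in m.
Only numpy, scipy, OpenCV 4.12 (cv2) and the standard library are available. Lean on these libraries where they do the work, as an engineer would, in place of code of your own. Each camera call takes 0.05 s, during which the arm holds its last target.

TASK

The practice jaw segment stands in the bench clamp with its two pins only started in the metal mounting plate. Work the clamp by its trigger, pumping it until the pins are pressed fully home and the segment sits flush on the plate; squeeze gently, because the resin cracks under a hard squeeze. Then press the release tab so that the jaw springs all the way back open, and leave the mounted segment standing in the clamp, without touching it or the sliding jaw and without disturbing the things round about.

Things in the scene. Friction and masses are not known exactly. Their poses are not given: they have to be found in the camera images.
- clamp: One-hand ratchet bar clamp bolted on a bench plate 100 x 235 x 10 mm. Origin on the bench under the fixed jaw's face; y along the bar, from sliding jaw to fixed jaw, housing and handle; z up. Black housing y 6-98, 34 wide, top z 102. Upright black handle y 56-72, 26 wide, top z 172; the grey trigger stands on its -y side. Toothed bar z 66-87 runs through and out behind, under the release tab.
- trigger_top (a point): Middle of the trigger's top end, z 171 mm at rest. Grey lever 24 mm wide (x), 9 thick (y), clear of the housing above z 112; swings in the clamp's y-z plane about a pin at y 30, z 48. At rest it leans 0.16 rad away from the handle; at the top, its front face to the handle's rear face spans 66 mm.
- trigger_swing (a joint): Swing towards the handle (+y), rad: 0 at rest, 0.305 at its stop (38 mm at the top); springs back. First 0.1 idle, then it drives the jaw, about 9 mm a full stroke, of which the ratchet keeps whole teeth (4 mm each; two unloaded, past 0.29). Let it return to 0 each time. Push near the top: 2-5 N running the jaw up, 6-8 N while pins slide in, once home about 2 N more per mm; 12 N gives about 21 N at the jaw.
- handle_top (a point): Centre of the top of the fixed handle, z 172 mm (26 mm wide in x, 16 mm thick in y).
- jaw: The sliding jaw with its toothed bar and rubber pad; its frame coincides with the clamp's when open. The black jaw block hangs from the bar's -y end: 24 mm wide, 16 thick, z 16 to 96, with a rubber pad 34 x 40 mm facing +y. To be moved by the trigger and release only, not by hand.
- jaw_face (a point): Centre of the face of the sliding jaw's pad, on the clamp's middle plane, z 36 mm; it faces +y of the clamp and is at y -60 mm when the jaw is open.
- jaw_travel (a joint): Travel of the sliding jaw towards the fixed jaw, m: 0 fully open (pad faces 60 mm apart), at most 0.036. The ratchet holds it every 4 mm; when the trigger is let go it falls back to the last tooth, so it may sit slack. With the release held down and the trigger at rest, a light spring (4 N) takes it back to 0 in about 0.5 s.
- release_tab (a point): Top of the round thumb ridge on the release tab, z 113.5 mm, at y 132 mm of the clamp, 60 mm behind the handle's rear face. The tab is a steel plate 22 mm wide (x), y 97-139, top z 110, the thumb end of the holding pawl, behind the housing above the bar's tail; the ridge (8 mm thick, 20 mm long) lies across it.
- release_press (a joint): Turn of the release lever, rad: about 0 when up (bobs to 0.13 as teeth pass), 0.22 fully down. Pressed straight down on the ridge it takes 2 to 5 N and goes down 9 mm to a hard stop; the ratchet is free beyond 0.15. Springs up when let go.
- plate: Aluminium mounting plate, loose, standing upright on the clamp's bed (bed top 10 mm above the bench) between the jaws: 66 mm wide (x), 12 mm thick (y), 40 mm high. Origin at the centre of its underside; y towards the fixed jaw.
- segment: Practice jaw segment of gum-pink resin, 58 mm wide, 24 thick, 30 high, with five ivory teeth on top (42 mm high in all), on the plate's -y side; two 8 mm pins in its back run in the plate. Origin as the plate's when home. It cracks if the jaw presses it with more than 25 N.
- pin_gap (a joint): Gap between segment and plate, m: 0 when the pins are fully home and the segment is flush. The pins are a stiff push fit and stay where they are pushed; they slide at about 10 N at the jaw.
- cassette: Bystander: black instrument cassette with steel instruments, 100 x 190 x 30 mm, origin at the centre of its underside. Leave alone.
- bowl: Bystander: small steel bowl, 90 mm across, 35 mm high, origin at the centre of its underside. Leave alone.
- jar: Bystander: white screw jar, 56 mm across, 75 mm high, origin at the centre of its underside. Leave alone.
Things that resemble listed ones, but are neither listed nor needed, are in the scene too. Leave any yellow look-alike of the plate alone.

How it is judged:
On the way, in this order (a step that is already met when the one before it is completed fails the run):
1. the pins are pressed fully home by the jaw (value of joint pin_gap below 0.0007 m), for 0.2 s.
2. the jaw is released and springs back open (value of joint jaw_travel below 0.002 m), for 0.2 s.
At the end, for the whole second after the job is handed in: Segment flush on its plate (gap under 0.7 mm), jaw back open (within 2 mm), release tab up (within 0.06 rad), trigger at rest (within 0.08 rad), and the plate upright (within 0.1 rad), still, on the clamp bed (within 4 mm), its middle at most 30 mm from the fixed jaw face (value of joint pin_gap below 0.0007 m and value of joint jaw_travel below 0.002 m and value of joint release_press below 0.06 rad and value of joint trigger_swing below 0.08 rad and z of plate in the frame of clamp below 0.014 m and y of plate in the frame of clamp above -0.03 m and angle between plate's own z axis and vertical below 0.1 rad and linear speed of plate below 0.01 m/s); the robot touches nothing.
It fails at once if the jaw squeezes the segment with more than 25 N (it cracks) (contact force between jaw and segment above 25 N).
It fails at once if the robot pushes the plate or segment (over 2 N) (contact force between the arm and plate above 2 N).
It fails at once if the robot's fingers push the plate or segment (over 2 N) (contact force between the fingers and plate above 2 N).
It fails at once if the robot pushes the sliding jaw or bar directly (over 2 N) (contact force between any of the fingers, the arm and jaw above 2 N).
It fails at once if a bystander is moved by more than 20 mm (distance of any of cassette, bowl, jar from where it was at the start of the episode above 0.02 m).
It also fails if it takes over 69 s, if anything falls off the work surface, if the arm or the gripper's body presses on something with over 40 N, if the wrist force passes 120 N, or if a joint passes its speed limit or range.

## Working session

There is one attempt and no reset: what is moved stays moved. The work goes in short steps, Python scripts to look and compute and a tool call to move; the robot and the scene stay as the last step left them, time stands still between calls to the robot, and variables do not carry over. Pictures are saved under pics/ and viewed, and the job is handed in when it is done.

Besides the shell and the picture viewer there is one more tool, called after "Emit:" as a command line: name --argument value ..., lists and objects as JSON in quotes. send_rows: Moves the arm, as the interface text tells. Its arguments: {"type":"object","properties":{"deltas":{"type":"array","items":{"type":"object","properties":{"dp":{"type":"array","items":{"type":"number"}},"rotation":{"type":"array","items":{"type":"number"}}}}},"fingers":{"type":"number"},"grip_force":{"type":"number"}},"required":["deltas"]}

```bash
mkdir -p pics; cat > h.py <<'E'
from rig import monitor, eyes, manip, models
import numpy as np, cv2
def P(im):
    R=cv2.Rodrigues(np.array(im["rvec"],float))[0]; return R,np.array(im["tvec"],float).ravel()
def proj(im,p):
    R,t=P(im);c=R@np.array(p,float)+t;s=c[:2]/c[2];s=s*(1+im["k1"]*(s@s));K=np.array(im["mtx"]);return K[:2,:2]@s+K[:2,2]
def ray(im,u,v):
    R,t=P(im);K=np.array(im["mtx"]);d=np.array([(u-K[0,2])/K[0,0],(v-K[1,2])/K[1,1]]);s=d.copy()
    for _ in range(20): s=d/(1+im["k1"]*(s@s))
    return -R.T@t,R.T@np.array([s[0],s[1],1.])
def atz(im,u,v,z):
    o,d=ray(im,u,v);return o+d*(z-o[2])/d[2]
def dep(im,u,v):
    o,d=ray(im,u,v);return o+d*float(im["depth"][int(round(v)),int(round(u))])
def save(im,n,crop=None,k=1):
    c=im["color"][:,:,::-1]
    if crop: a,b,e,f=crop;c=c[b:f,a:e]
    cv2.imwrite("pics/"+n,cv2.resize(c,None,fx=k,fy=k,interpolation=cv2.INTER_CUBIC))
E
python3 - <<'E'
from h import *
s=monitor.get_state();print(s)
for n in("scene","top"):
    im=eyes.get_image(n);save(im,n+"0.png")
    for t in("clamp","trigger_top","handle_top","jaw","release_tab","plate","segment","cassette","bowl","jar"):
        print(n,t,[( [round(x) for x in r["box"]],round(r["score"],2)) for r in models.find_in(t,im)[:3]])
E
```

```text
{'clock': 0.0, 'qpos': array([-1.39100212e+00,  2.76579785e-01,  1.50614473e+00, -9.11702859e-06,
        1.36068743e+00, -1.21010582e-01]), 'qd': array([-1.01639088e-03, -1.16867602e-03, -5.03143206e-05,  1.49490639e-03,
        1.48121264e-04,  3.62184262e-04]), 'effort': array([ 1.10606121e-03, -4.16776764e+01, -2.45803535e+01,  6.21898394e-06,
        1.10471266e-02, -1.92687381e-06]), 'position': array([ 0.17025003, -0.54862551,  0.21184379]), 'ee_rot': array([-9.09121322e-04,  9.88710313e-01,  1.49836877e-01, -3.11877433e-05]), 'contact_force': array([ 0.63911204,  1.17378508, -0.69062703]), 'moment': array([-0.01713871,  0.03145056, -0.02143324]), 'width': 0.08530196137399279}
scene clamp [([273, 180, 388, 239], 0.57)]
scene trigger_top [([315, 179, 324, 202], 0.57), ([296, 199, 309, 221], 0.34)]
scene handle_top [([269, 182, 385, 238], 0.87)]
scene jaw [([286, 188, 386, 218], 0.75), ([297, 201, 310, 219], 0.55)]
scene release_tab [([342, 200, 366, 211], 0.48)]
scene plate [([344, 169, 358, 195], 0.8), ([296, 202, 316, 223], 0.53), ([243, 237, 275, 271], 0.24)]
scene segment [([298, 202, 312, 222], 0.63), ([243, 235, 275, 270], 0.53), ([343, 171, 351, 190], 0.47)]
scene cassette [([190, 125, 263, 180], 0.91)]
scene bowl [([242, 241, 274, 270], 0.83)]
scene jar [([425, 267, 456, 299], 0.58)]
top clamp [([272, 190, 357, 236], 0.81)]
top trigger_top [([306, 204, 313, 213], 0.57)]
top handle_top [([257, 192, 356, 235], 0.86)]
top jaw [([255, 202, 344, 226], 0.55), ([391, 213, 454, 252], 0.16)]
top release_tab [([274, 213, 294, 223], 0.55)]
top plate [([318, 199, 333, 223], 0.76), ([296, 249, 313, 268], 0.53), ([390, 213, 453, 252], 0.27)]
top segment [([322, 142, 352, 167], 0.64), ([322, 201, 332, 216], 0.53)]
top cassette [([390, 213, 453, 249], 0.72), ([322, 199, 332, 215], 0.27)]
top bowl [([323, 142, 352, 168], 0.76)]
top jar []
```

```bash
python3 - <<'E'
import cv2
a=cv2.imread("pics/scene0.png")[110:310,170:470];b=cv2.imread("pics/top0.png")[130:280,240:460]
cv2.imwrite("pics/a.png",cv2.resize(a,(750,500),interpolation=cv2.INTER_CUBIC));cv2.imwrite("pics/b.png",cv2.resize(b,(792,540),interpolation=cv2.INTER_CUBIC))
E
```

```text
(no output)
```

View pics/a.png

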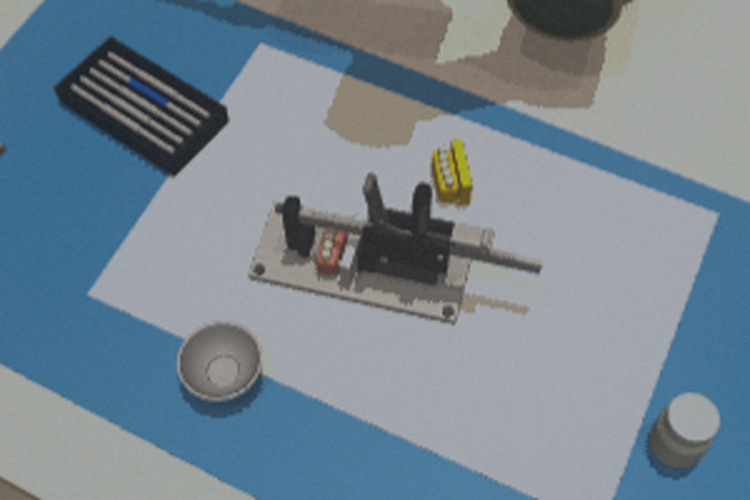

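View pics/b.png

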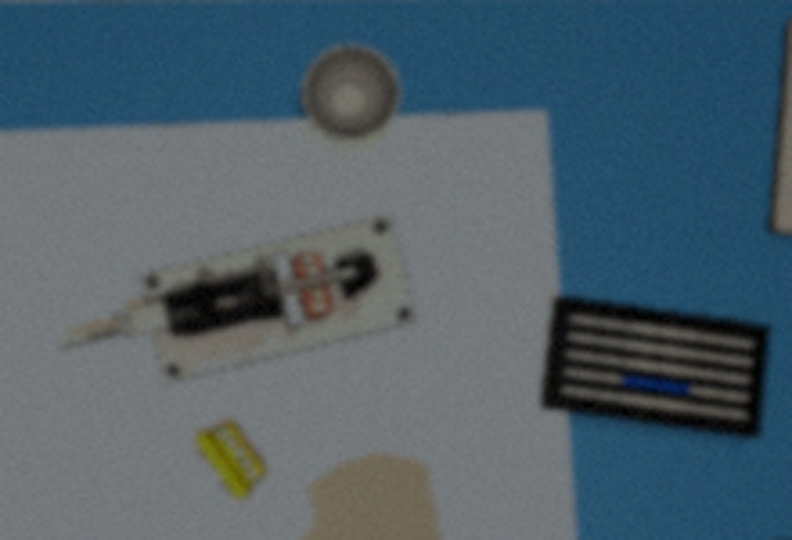

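View pics/top0.png

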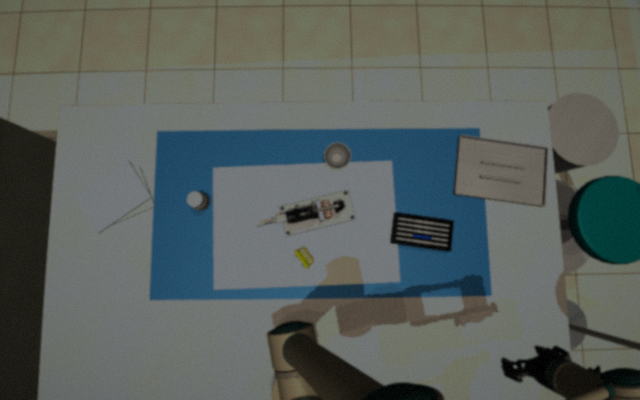

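```bash
python3 - <<'E'
from h import *
im=eyes.get_image("top")
q=[(152,280),(381,226),(405,314),(173,370)]
p=[atz(im,240+x/3.6,130+y/3.6,0.01) for x,y in q]
for a in p: print(a.round(3))
print([np.linalg.norm(p[i]-p[(i+1)%4]).round(3) for i in range(4)])
d=(p[0]+p[3]-p[1]-p[2])/2; print("yaw of +y dir",np.degrees(np.arctan2(d[1],d[0])),"centre",sum(p)/4)
for n,b in (("yellow",(304,258)),("bowl",(337,155)),("jar",(197,201)),("cass",(422,231))): print(n,atz(im,*b,0.03).round(3))
w=eyes.get_image("wrist");save(w,"w0.png");R,t=P(w);print("wristcam pos",(-R.T@t).round(3),R.round(2))
E
```

```text
[0.581 0.07  0.01 ]
[ 0.628 -0.138  0.01 ]
[ 0.548 -0.158  0.01 ]
[0.499 0.052 0.01 ]
[np.float64(0.214), np.float64(0.083), np.float64(0.215), np.float64(0.084)]
yaw of +y dir 102.9409469857823 centre [ 0.5639325  -0.04360922  0.01      ]
yellow [0.418 0.    0.03 ]
bowl [ 0.751 -0.11   0.03 ]
jar [0.603 0.344 0.03 ]
cass [ 0.499 -0.377  0.03 ]
wristcam pos [ 0.251 -0.525  0.373] [[ 0.3  -0.95  0.  ]
 [-0.9  -0.28  0.32]
 [-0.31 -0.1  -0.95]]
```

View pics/w0.png

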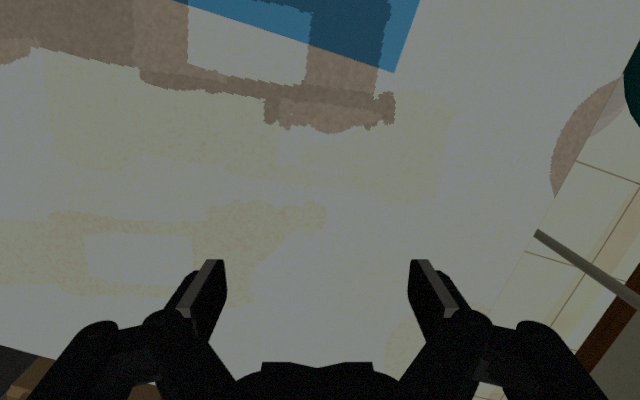

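Emit:
send_rows --deltas '[{"dp": [0.15,0.24,0.1],"rotation": [0,0,0.15]},{"dp": [0.3,0.48,0.15],"rotation": [0,0,0.3]},{"dp": [0.63,0.97,0.25],"rotation": [0,0,0.6]},{"dp": [0.63,0.97,0.25],"rotation": [0,0,0.6]}]' --fingers 1 --grip_force 20

```text
clock: 1.53
position: [0.247, -0.4305, 0.2432]
ee_rot: [-0.0, 0.955, 0.298, 0.001]
contact_force: [-0.6, 0.6, 0.6]
width: 0.0388
```

Emit:
send_rows --deltas '[{"dp": [0.3,0.48,0.1],"rotation": [0,0,0.3]},{"dp": [0.63,0.97,0.25],"rotation": [0,0,0.6]},{"dp": [0.63,0.97,0.25],"rotation": [0,0,0.6]}]'

```text
clock: 1.78
position: [0.3129, -0.3286, 0.2692]
ee_rot: [0.0, 0.899, 0.437, 0.0]
contact_force: [0.9, -1.3, 1.1]
width: 0.0004
```

Emit:
send_rows --deltas '[{"dp": [0.3,0.48,0.1],"rotation": [0,0,0.3]},{"dp": [0.63,0.97,0.25],"rotation": [0,0,0.6]},{"dp": [0.63,0.97,0.25],"rotation": [0,0,0.6]}]'

```text
clock: 2.03
position: [0.3794, -0.2258, 0.2957]
ee_rot: [0.0, 0.824, 0.567, 0.0]
contact_force: [0.5, -0.4, 0.0]
width: -0.0001
```

Emit:
send_rows --deltas '[{"dp": [0.3,0.48,0.1],"rotation": [0,0,0.3]},{"dp": [0.63,0.97,0.25],"rotation": [0,0,0.6]},{"dp": [0.63,0.97,0.25],"rotation": [0,0,0.6]}]'

```text
clock: 2.28
position: [0.4458, -0.1232, 0.3218]
ee_rot: [0.0, 0.73, 0.684, 0.0]
contact_force: [-0.0, -0.8, -0.2]
width: 0.0001
```

Emit:
send_rows --deltas '[{"dp": [0.3,0.48,0],"rotation": [0,0,0.3]},{"dp": [0.63,0.97,0],"rotation": [0,0,0.6]},{"dp": [0.63,0.97,0],"rotation": [0,0,0.6]},{"dp": [0.63,0.97,0],"rotation": [0,0,0.6]},{"dp": [0.63,0.97,0],"rotation": [0,0,0.6]}]'

```text
clock: 2.7
position: [0.5224, -0.0058, 0.3206]
ee_rot: [-0.0, 0.62, 0.785, 0.001]
contact_force: [-0.7, 0.6, -0.7]
width: -0.0001
```

```bash
python3 - <<'E'
from h import *
w=eyes.get_image("wrist");save(w,"w1.png")
import pickle;pickle.dump(w,open("w1.pkl","wb"))
s=monitor.get_state();print(s["clock"],s["position"],s["ee_rot"],s["contact_force"],s["width"],s["qpos"])
for t in("trigger_top","handle_top","jaw","release_tab","plate","segment"):
    print(t,[( [round(x) for x in r["box"]],round(r["score"],2)) for r in models.find_in(t,w)[:3]])
E
```

```text
2.75 [ 0.52120877 -0.00781055  0.32065673] [-2.83048822e-04  6.20296167e-01  7.84367466e-01 -5.13731833e-04] [-0.38190964 -0.00411259 -0.52352334] -8.252186824324496e-05 [-1.48066085e-01  1.51873799e-01  1.40728453e+00 -6.09362097e-04
  1.58343676e+00 -3.80629069e-01]
trigger_top [([335, 160, 361, 211], 0.74)]
handle_top [([304, 30, 376, 255], 0.89)]
jaw [([325, 29, 350, 251], 0.88)]
release_tab [([336, 75, 357, 138], 0.96)]
plate [([220, 108, 274, 149], 0.97), ([332, 164, 359, 209], 0.72), ([318, 176, 361, 208], 0.62)]
segment [([320, 192, 358, 212], 0.7), ([229, 109, 274, 148], 0.61)]
```

View pics/w1.png

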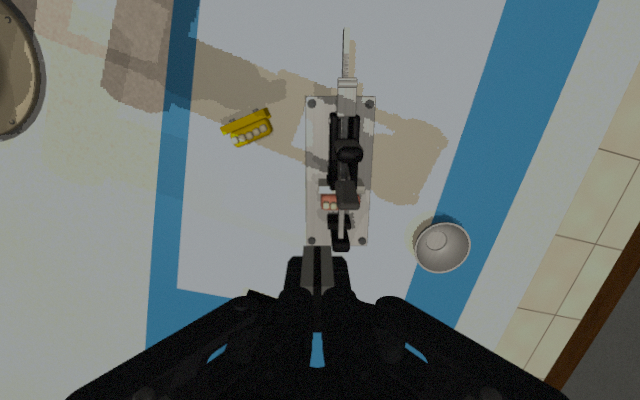

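```bash
python3 - <<'E'
from h import *
import pickle
w=pickle.load(open("w1.pkl","rb"))
w2=dict(w);w2["color"]=np.clip(w["color"].astype(float)*1.8,0,255).astype(np.uint8)
save(w2,"w1c.png",(280,65,400,260),3)
E
```

```text
(no output)
```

View pics/w1c.png

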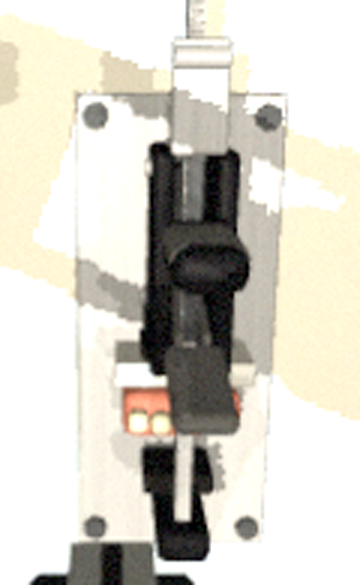

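```bash
cat > fit.py <<'E'
from h import *
import pickle
from scipy.optimize import least_squares
w=pickle.load(open("w1.pkl","rb"))
f=lambda a,b:(280+(a+.5)/3-.5,65+(b+.5)/3-.5)
print("screws",[atz(w,*f(*q),0.011).round(4) for q in((96,116),(268,118),(247,527),(96,526))])
h=atz(w,*f(212,267),0.172);r=atz(w,*f(202,48),0.1135);t=atz(w,*f(204,412),0.171)
print("handle",h,"ridge",r,"trig",t, "dist h-r",np.linalg.norm((h-r)[:2]),"h-t",np.linalg.norm((h-t)[:2]))
c=[atz(w,*f(*q),0.011) for q in((96,116),(268,118),(247,527),(96,526))]
d=(c[0]+c[1]-c[2]-c[3])/2; print("len",np.linalg.norm(d),"yaw",np.degrees(np.arctan2(d[1],d[0])))
d=h-t;print("yaw h-t",np.degrees(np.arctan2(d[1],d[0])));d=r-h;print("yaw r-h",np.degrees(np.arctan2(d[1],d[0])))
for q in((204,412),(212,267),(202,48),(220,60)): print("depth pt",dep(w,*f(*q)).round(4))
E
python3 fit.py
```

```text
screws [array([0.5028, 0.0537, 0.011 ]), array([0.5818, 0.0718, 0.011 ]), array([ 0.6309, -0.1355,  0.011 ]), array([ 0.5513, -0.1538,  0.011 ])]
handle [0.55087921 0.02355632 0.172     ] ridge [0.53499459 0.09028787 0.1135    ] trig [ 0.56163488 -0.02558483  0.171     ] dist h-r 0.06859607052131751 h-t 0.0503044420493806
len 0.21310504122624185 yaw 103.25398643719808
yaw h-t 102.34581743190608
yaw r-h 103.38937583251567
depth pt [ 0.5621 -0.0264  0.1686]
depth pt [0.5508 0.0236 0.1723]
depth pt [0.5352 0.0904 0.1113]
depth pt [0.5424 0.0878 0.1134]
```

Emit:
send_rows --deltas '[{"dp": [0.2,-0.2,0],"rotation": [0,0,0]},{"dp": [0.41,-0.42,-0.15],"rotation": [0,0,0]},{"dp": [0.41,-0.42,-0.5],"rotation": [0,0,0]},{"dp": [0.41,-0.42,-0.5],"rotation": [0,0,0]}]'

```text
clock: 3.38
position: [0.5637, -0.06, 0.2517]
ee_rot: [-0.009, 0.623, 0.782, -0.004]
contact_force: [-3.1, 0.2, -2.4]
width: -0.0001
```

Emit:
send_rows --deltas '[{"dp": [0,0,-0.3],"rotation": [0,0,0]},{"dp": [0,0,-0.5],"rotation": [0,0,0]},{"dp": [0,0,-0.7],"rotation": [0,0,0]},{"dp": [0,0,-0.7],"rotation": [0,0,0]},{"dp": [0,0,-0.7],"rotation": [0,0,0]}]'

```text
clock: 3.8
position: [0.5698, -0.0594, 0.1779]
ee_rot: [-0.0, 0.622, 0.783, -0.0]
contact_force: [-0.1, -0.6, 0.5]
width: -0.0002
```

```bash
cat >> h.py <<'E'
O=np.array([0.5655,-0.0388]);U=np.array([-0.2285,0.9735]);X=np.array([0.9735,0.2285])
def cl(p): d=np.array(p)[:2]-O; return np.array([d@X,d@U,p[2]])*1000
def st():
    s=monitor.get_state();print("t",round(s["clock"],2),"clampTCP mm",cl(s["position"]).round(1),"F along x,y,z",np.round([s["contact_force"][:2]@X,s["contact_force"][:2]@U,s["contact_force"][2]],1),"w",round(s["width"],4));return s
E
python3 - <<'E'
from h import *
st();w=eyes.get_image("wrist");w["color"]=np.clip(w["color"].astype(float)*1.8,0,255).astype(np.uint8);save(w,"w2.png")
for q in((0,10.3,171),(0,64,172),(0,-60,36)): print(q,proj(w,np.r_[O+(q[0]*X+q[1]*U)/1000,q[2]/1000]).round())
E
```

```text
t 3.8 clampTCP mm [ -0.5 -21.1 177.9] F along x,y,z [-0.2 -0.5  0.5] w -0.0002
(0, 10.3, 171) [315. 187.]
(0, 64, 172) [314.  82.]
(0, -60, 36) [316. 214.]
```

View pics/w2.png

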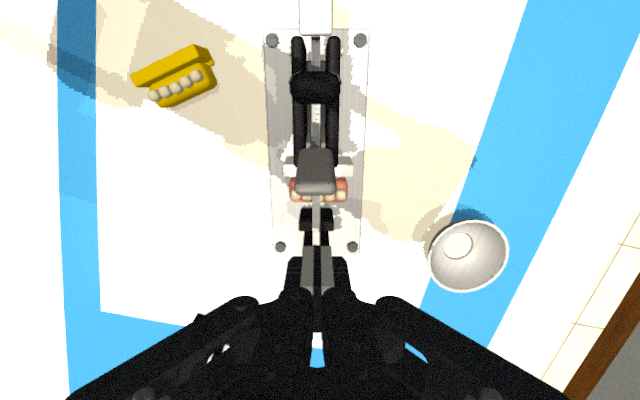

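Emit:
send_rows --deltas '[{"dp": [-0.019,0.081,0],"rotation": [0,0,0]},{"dp": [-0.033,0.138,0],"rotation": [0,0,0]},{"dp": [-0.042,0.178,0],"rotation": [0,0,0]},{"dp": [-0.05,0.215,0],"rotation": [0,0,0]},{"dp": [-0.059,0.251,0],"rotation": [0,0,0]},{"dp": [-0.059,0.251,0],"rotation": [0,0,0]}]'

```text
clock: 4.35
position: [0.5628, -0.0279, 0.1775]
ee_rot: [0.0, 0.621, 0.784, 0.0]
contact_force: [0.8, -0.3, 0.6]
width: 0.0
```

```bash
python3 - <<'E'
from h import *
st();w=eyes.get_image("wrist");w["color"]=np.clip(w["color"].astype(float)*1.8,0,255).astype(np.uint8);save(w,"w3.png",(220,20,420,300),2)
E
```

```text
t 4.35 clampTCP mm [ -0.2  11.2 177.5] F along x,y,z [ 0.7 -0.4  0.6] w 0.0
```

View pics/w3.png

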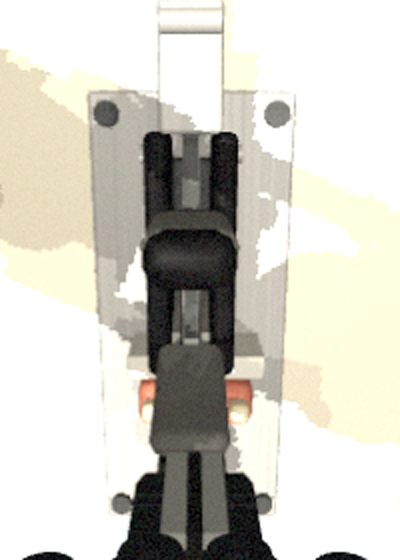

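```bash
python3 - <<'E'
from h import *
w=eyes.get_image("wrist")
for q in((190,265),(190,448),(190,400)):
    u,v=220+q[0]/2,20+q[1]/2; print(q,cl(atz(w,u,v,.171)).round(1),cl(dep(w,u,v)).round(1))
for v in range(225,300,6): print(v,cl(dep(w,303,v)).round(0),cl(dep(w,315,v)).round(0),cl(dep(w,326,v)).round(0))
E
```

```text
(190, 265) [  0.6  60.9 171. ] [  0.6  60.9 171.3]
(190, 448) [  0.6   7.5 171. ] [  0.6   7.  170.1]
(190, 400) [  0.6  22.5 171. ] [  0.5  15.7 154.8]
225 [ -7.  14. 159.] [  1.  15. 160.] [  7.  15. 161.]
231 [ -6.  14. 167.] [  1.  13. 166.] [  7.  14. 166.]
237 [ -6.  12. 170.] [  1.  11. 169.] [  7.  12. 170.]
243 [ -6.   8. 171.] [  1.   9. 172.] [  7.   8. 171.]
249 [ -5.  21. 203.] [  1.  21. 203.] [  6.  22. 204.]
255 [ -5.  21. 208.] [  1.  22. 209.] [  6.  22. 210.]
261 [ -4.  21. 214.] [  1.  21. 214.] [  6.  21. 214.]
267 [ -4.  21. 219.] [  1.  22. 220.] [  5.  21. 218.]
273 [ -4.  22. 224.] [  1.  21. 223.] [  5.  21. 223.]
279 [ -4.  21. 228.] [  1.  22. 229.] [  5.  21. 228.]
285 [ -4.  22. 233.] [  1.  21. 232.] [  5.  21. 232.]
291 [ -4.  22. 238.] [  1.  19. 232.] [  5.  22. 238.]
297 [ -3.  22. 241.] [  1.  16. 233.] [  5.  22. 241.]
```

```bash
python3 - <<'E'
from h import *
w=eyes.get_image("wrist");s=st();R,t=P(w);print("cam",cl(-R.T@t))
c=cl(s["position"])
for dy in(0,10.5):
  for dz in(-19,0,19,25): print(dy,dz,proj(w,np.r_[O+(c[0]*X+(c[1]+dy)*U)/1000,(c[2]+dz)/1000]).round())
sc=eyes.get_image("scene");save(sc,"s3.png",(250,140,410,260),5)
E
```

```text
t 4.5 clampTCP mm [-1.000e-01  1.000e+01  1.772e+02] F along x,y,z [-0. -1. -0.] w 0.0001
cam [  1.49317759  92.62899945 337.82536628]
0 -19 [314. 230.]
0 0 [314. 244.]
0 19 [313. 262.]
0 25 [313. 268.]
10.5 -19 [314. 214.]
10.5 0 [314. 227.]
10.5 19 [313. 243.]
10.5 25 [313. 249.]
```

View pics/s3.png

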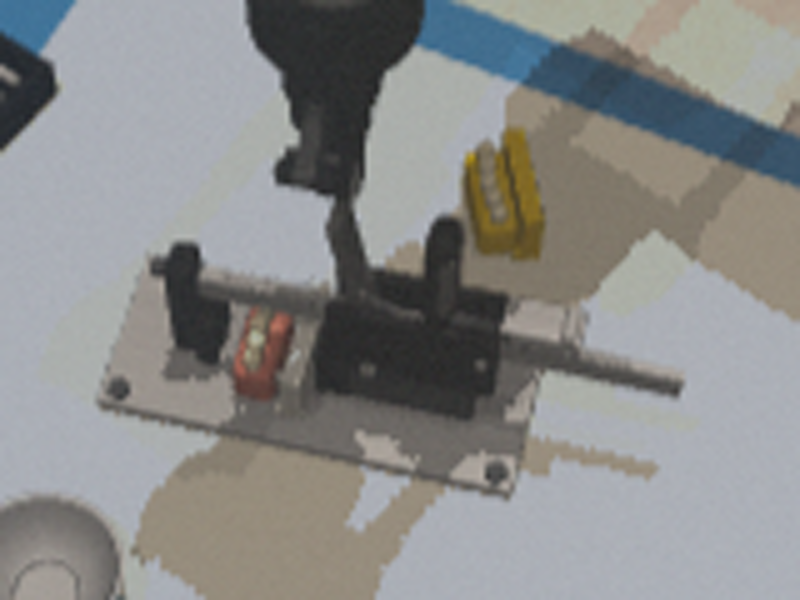

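```bash
python3 - <<'E'
from h import *
w=eyes.get_image("scene");s=st();c=cl(s["position"])
for dy in(-10.5,10.5):
  for dz in(-19,0,20,40): print(dy,dz,((proj(w,np.r_[O+(c[0]*X+(c[1]+dy)*U)/1000,(c[2]+dz)/1000])-[250,140])*5).round())
for q in((0,10.3,171),(0,64,172),(0,132,113.5),(0,-60,36)): print(q,((proj(w,np.r_[O+(q[0]*X+q[1]*U)/1000,q[2]/1000])-[250,140])*5).round())
E
```

```text
t 4.6 clampTCP mm [ -0.2   9.8 177.1] F along x,y,z [ 0.4 -0.7  0. ] w -0.0002
-10.5 -19 [317. 223.]
-10.5 0 [316. 202.]
-10.5 20 [315. 179.]
-10.5 40 [314. 155.]
10.5 -19 [358. 231.]
10.5 0 [358. 210.]
10.5 20 [358. 187.]
10.5 40 [357. 163.]
(0, 10.3, 171) [338. 213.]
(0, 64, 172) [445. 234.]
(0, 132, 113.5) [573. 324.]
(0, -60, 36) [217. 323.]
```

Emit:
send_rows --deltas '[{"dp": [0.03,-0.13,0],"rotation": [0,0,0]},{"dp": [0.065,-0.275,0],"rotation": [0,0,0]},{"dp": [0.065,-0.275,-0.05],"rotation": [0,0,0]},{"dp": [0.065,-0.275,-0.17],"rotation": [0,0,0]},{"dp": [0.065,-0.275,-0.17],"rotation": [0,0,0]}]'

```text
clock: 5.02
position: [0.569, -0.0619, 0.1541]
ee_rot: [-0.002, 0.622, 0.783, -0.001]
contact_force: [-0.9, 0.5, -0.5]
width: -0.0002
```

```bash
python3 - <<'E'
from h import *
st();w=eyes.get_image("wrist");c=w.copy();c["color"]=np.clip(w["color"].astype(float)*2.5,0,255).astype(np.uint8);save(c,"w4.png",(220,150,420,330),4)
for v in range(210,330,6): print(v,[list(map(int,cl(dep(w,u,v)))) for u in (290,303,316,326)])
sc=eyes.get_image("scene");sc["color"]=np.clip(sc["color"].astype(float)*1.8,0,255).astype(np.uint8);save(sc,"s4.png",(250,140,410,260),5)
E
```

```text
t 5.02 clampTCP mm [ -1.9 -23.2 154.1] F along x,y,z [-0.7  0.7 -0.5] w -0.0002
210 [[-28, -58, 9], [-14, -58, 10], [-1, -29, 84], [8, -58, 9]]
216 [[-28, -64, 10], [-14, -59, 22], [-1, -34, 84], [8, -59, 23]]
222 [[-28, -71, 8], [-13, -59, 37], [-1, -39, 85], [7, -59, 37]]
228 [[-28, -77, 10], [-12, -58, 52], [-1, -43, 86], [7, -59, 51]]
234 [[-28, -85, 9], [-12, -63, 55], [-1, -50, 83], [7, -63, 54]]
240 [[-29, -92, 8], [-15, -92, 9], [-1, -54, 84], [7, -69, 54]]
246 [[-29, -98, 10], [-6, -12, 177], [0, -12, 177], [4, -12, 177]]
252 [[-29, -106, 8], [-6, -12, 183], [0, -12, 182], [4, -12, 183]]
258 [[-12, -16, 181], [-6, -12, 189], [0, -12, 188], [4, -13, 187]]
264 [[-12, -16, 187], [-5, -12, 193], [0, -12, 193], [3, -12, 193]]
270 [[-11, -16, 191], [-5, -12, 198], [0, -12, 198], [3, -12, 198]]
276 [[-11, -16, 196], [-5, -12, 203], [0, -12, 202], [3, -12, 202]]
282 [[-10, -16, 201], [-5, -12, 206], [0, -12, 206], [3, -12, 207]]
288 [[-9, -11, 212], [-5, -12, 211], [0, -13, 209], [3, -13, 209]]
294 [[-9, -10, 218], [-4, -11, 216], [0, -16, 209], [3, -12, 215]]
300 [[-9, -11, 220], [-4, -11, 219], [0, -19, 209], [3, -11, 219]]
306 [[-9, -11, 222], [-4, -11, 223], [0, -22, 209], [3, -11, 222]]
312 [[-8, -12, 225], [-4, -12, 225], [0, -24, 209], [3, -11, 226]]
318 [[-8, -11, 229], [-4, -11, 228], [0, -28, 208], [3, -11, 228]]
324 [[-8, -12, 231], [-4, -11, 232], [0, -30, 209], [3, -13, 229]]
```

View pics/w4.png

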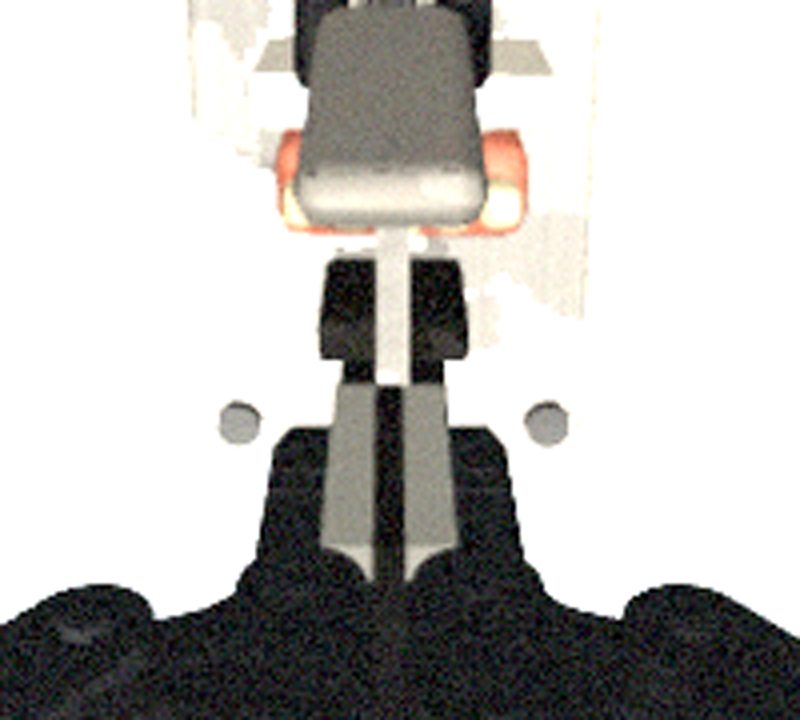

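View pics/s4.png

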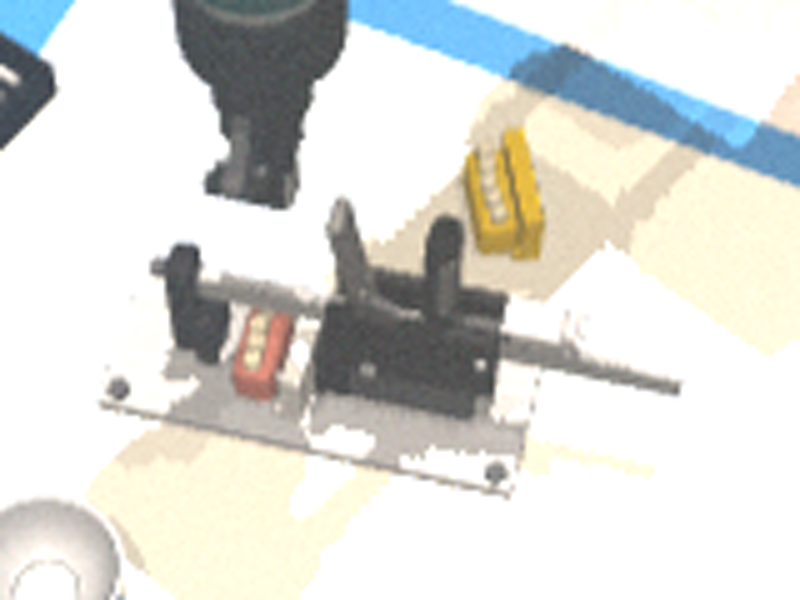

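```bash
python3 - <<'E'
from h import *
w=eyes.get_image("scene")
for (a,b) in((225,185),(250,198),(270,200),(285,200),(342,205),(445,225),(240,150)):
    print((a,b),cl(dep(w,250+a/5,140+b/5)).round(0))
q=(0,10,171);print(w["mtx"],(-P(w)[0].T@P(w)[1]).round(2))
E
```

```text
(225, 185) [ 58. -25. 267.]
(250, 198) [ 60. -13. 263.]
(270, 200) [ 13. -20. 191.]
(285, 200) [  5. -15. 180.]
(342, 205) [ -6.  11. 170.]
(445, 225) [ -4.  63. 173.]
(240, 150) [ 43. -22. 273.]
[[424.17433334   0.         316.54016895]
 [  0.         424.17433334 203.84205479]
 [  0.           0.           1.        ]] [1.07 0.25 1.04]
```

Emit:
send_rows --deltas '[{"dp": [0,0,-0.1],"rotation": [0,0,0]},{"dp": [0,0,-0.225],"rotation": [0,0,0]},{"dp": [-0.009,0.04,-0.225],"rotation": [0,0,0]},{"dp": [-0.02,0.081,-0.225],"rotation": [0,0,0]},{"dp": [-0.028,0.121,-0.225],"rotation": [0,0,0]},{"dp": [-0.037,0.16,-0.225],"rotation": [0,0,0]},{"dp": [-0.047,0.2,-0.225],"rotation": [0,0,0]},{"dp": [-0.047,0.2,-0.225],"rotation": [0,0,0]}]'

```text
clock: 5.83
position: [0.5656, -0.0372, 0.1307]
ee_rot: [0.001, 0.621, 0.784, 0.001]
contact_force: [0.2, -0.4, -0.7]
width: -0.0001
```

```bash
python3 - <<'E'
from h import *
st();w=eyes.get_image("wrist");c=w.copy();c["color"]=np.clip(w["color"].astype(float)*2.5,0,255).astype(np.uint8);save(c,"w5.png",(220,0,420,280),2)
for v in range(200,270,5): print(v,[list(map(int,cl(dep(w,u,v)))) for u in (303,316,326)])
E
```

```text
t 5.83 clampTCP mm [  0.5   1.6 130.7] F along x,y,z [ 0.1 -0.4 -0.7] w -0.0001
200 [[-5, 25, 124], [1, 25, 124], [7, 25, 124]]
205 [[-5, 25, 132], [1, 24, 131], [7, 25, 131]]
210 [[-4, 24, 137], [1, 24, 137], [6, 24, 137]]
215 [[-4, 23, 142], [1, 23, 142], [6, 23, 141]]
220 [[-4, 23, 147], [1, 23, 147], [6, 23, 147]]
225 [[-4, 22, 152], [1, 22, 152], [6, 23, 153]]
230 [[-4, 22, 157], [1, 22, 157], [6, 22, 157]]
235 [[-3, 21, 161], [1, 22, 162], [6, 22, 162]]
240 [[-3, 21, 166], [1, 21, 166], [6, 22, 167]]
245 [[-3, 20, 168], [1, 20, 168], [6, 20, 168]]
250 [[-3, 19, 171], [1, 19, 171], [5, 20, 171]]
255 [[-3, 17, 171], [1, 17, 171], [6, 17, 171]]
260 [[-3, 15, 171], [1, 15, 171], [6, 15, 171]]
265 [[-3, 12, 171], [1, 12, 170], [6, 12, 170]]
```

View pics/w5.png

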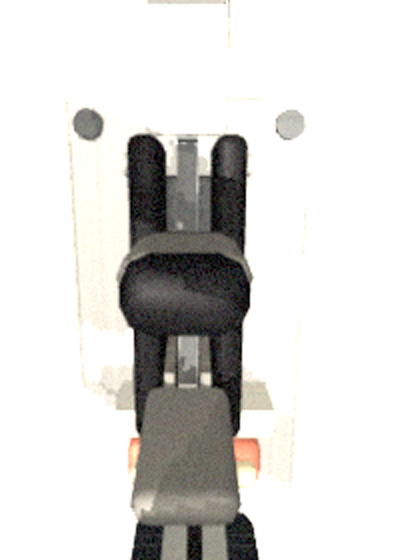

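Emit:
send_rows --deltas '[{"dp": [-0.009,0.04,0],"rotation": [0,0,0]},{"dp": [-0.02,0.081,0],"rotation": [0,0,0]},{"dp": [-0.028,0.121,0],"rotation": [0,0,0]},{"dp": [-0.037,0.16,0],"rotation": [0,0,0]},{"dp": [-0.045,0.19,0],"rotation": [0,0,0]},{"dp": [-0.045,0.19,0],"rotation": [0,0,0]}]'

```text
clock: 6.38
position: [0.5602, -0.0148, 0.1301]
ee_rot: [0.001, 0.621, 0.784, 0.0]
contact_force: [1.8, -2.2, 3.7]
width: -0.0003
```

```bash
cat > look.py <<'E'
from h import *
import sys
n=sys.argv[1]
s=st();w=eyes.get_image("wrist");c=w.copy();c["color"]=np.clip(w["color"].astype(float)*2.5,0,255).astype(np.uint8);save(c,n+"w.png",(220,0,420,300),2)
print("col313",[(v,list(map(int,cl(dep(w,316,v))))) for v in range(225,275,8)])
sc=eyes.get_image("scene")
pts=[]
for v in range(195,220):
    for u in range(285,306):
        p=cl(dep(sc,u,v)); 
        if 60<p[2]<100 and abs(p[0])<16 and p[1]<-40: pts.append(p)
pts=np.array(pts)
if len(pts): print("jaw y pct",np.percentile(pts[:,1],[5,50,95]).round(1),len(pts))
sc["color"]=np.clip(sc["color"].astype(float)*1.8,0,255).astype(np.uint8);save(sc,n+"s.png",(260,165,380,245),6)
E
python3 look.py p1
```

```text
t 6.38 clampTCP mm [  0.3  24.6 130.1] F along x,y,z [ 1.3 -2.6  3.7] w -0.0003
col313 [(225, [1, 44, 147]), (233, [1, 44, 158]), (241, [1, 45, 167]), (249, [1, 43, 170]), (257, [1, 39, 171]), (265, [1, 35, 170]), (273, [1, 35, 176])]
jaw y pct [-74.5 -62.1 -42.4] 89
```

View pics/p1s.png

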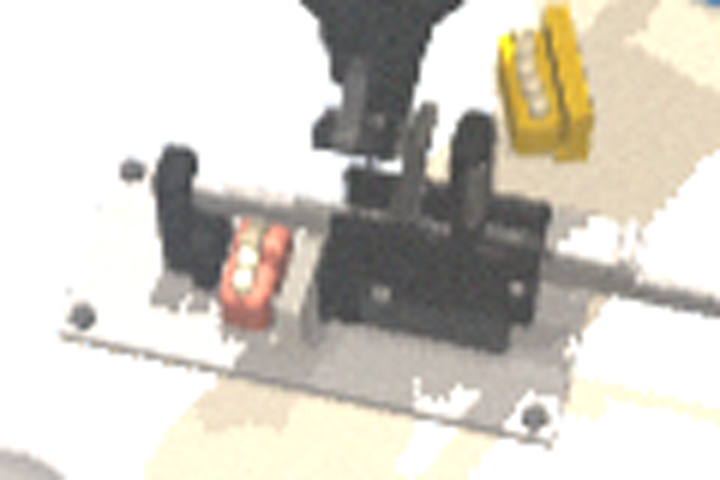

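Emit:
send_rows --deltas '[{"dp": [-0.006,0.024,0],"rotation": [0,0,0]},{"dp": [-0.011,0.049,0],"rotation": [0,0,0]},{"dp": [-0.013,0.057,0],"rotation": [0,0,0]},{"dp": [-0.013,0.057,0],"rotation": [0,0,0]}]'

```text
clock: 6.82
position: [0.5594, -0.0114, 0.1298]
ee_rot: [0.003, 0.621, 0.784, -0.002]
contact_force: [3.2, -10.2, 2.8]
width: 0.0002
```

```bash
python3 look.py p2
```

```text
t 6.82 clampTCP mm [  0.3  28.  129.8] F along x,y,z [  0.8 -10.6   2.8] w 0.0002
col313 [(225, [1, 57, 169]), (233, [1, 48, 158]), (241, [1, 49, 167]), (249, [1, 46, 170]), (257, [1, 43, 170]), (265, [1, 39, 170]), (273, [1, 39, 176])]
jaw y pct [-73.5 -61.1 -42.4] 88
```

View pics/p2s.png

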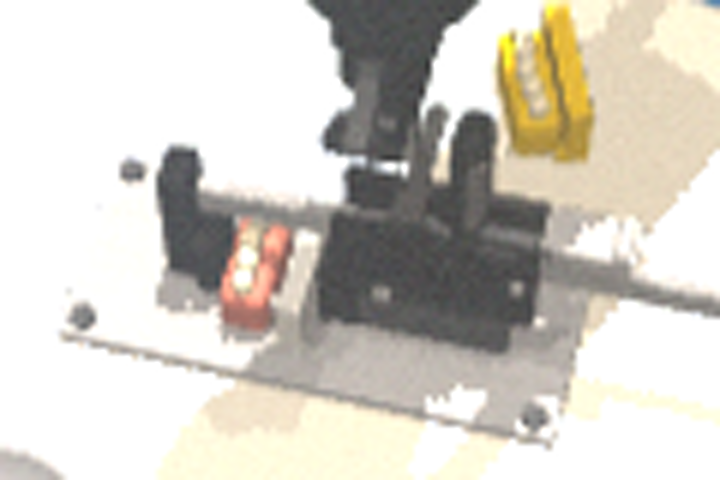

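View pics/p2w.png

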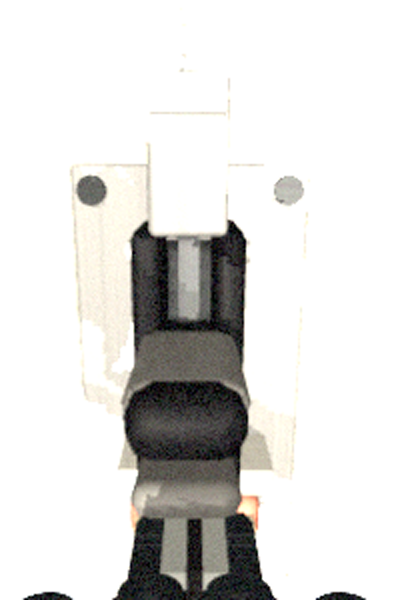

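Emit:
send_rows --deltas '[{"dp": [0.028,-0.12,0],"rotation": [0,0,0]},{"dp": [0.056,-0.24,0],"rotation": [0,0,0]},{"dp": [0.09,-0.38,0],"rotation": [0,0,0]},{"dp": [0.09,-0.38,0],"rotation": [0,0,0]},{"dp": [0.09,-0.38,0],"rotation": [0,0,0]}]'

```text
clock: 7.33
position: [0.5682, -0.0543, 0.1288]
ee_rot: [-0.002, 0.622, 0.783, 0.0]
contact_force: [-0.3, 0.5, 0.5]
width: 0.0002
```

```bash
python3 look.py p3;python3 - <<'E'
from h import *
w=eyes.get_image("wrist")
for v in range(150,240,4): print(v,[list(map(int,cl(dep(w,u,v)))) for u in (294,306,316,326)])
w["color"]=np.clip(w["color"].astype(float)*2.5,0,255).astype(np.uint8);save(w,"p3c.png",(240,120,400,260),5)
E
```

```text
t 7.33 clampTCP mm [ -0.9 -15.7 128.8] F along x,y,z [-0.2  0.6  0.5] w 0.0002
col313 [(225, [1, 66, 289]), (233, [0, 10, 169]), (241, [0, 6, 169]), (249, [0, -5, 153]), (257, [0, -5, 162]), (265, [0, -5, 168]), (273, [0, -4, 175])]
jaw y pct [-74.1 -61.3 -42.5] 90
150 [[-12, 32, 100], [-6, 29, 80], [0, 31, 92], [6, 28, 79]]
154 [[-12, 30, 101], [-5, 27, 87], [0, 28, 91], [6, 27, 88]]
158 [[-12, 28, 101], [-5, 26, 94], [0, 26, 92], [6, 26, 94]]
162 [[-12, 25, 101], [-5, 25, 102], [0, 23, 92], [6, 25, 102]]
166 [[-12, 23, 101], [-5, 24, 107], [0, 20, 91], [6, 24, 107]]
170 [[-12, 20, 101], [-5, 22, 107], [0, 18, 93], [6, 22, 108]]
174 [[-12, 17, 100], [-5, 21, 113], [0, 21, 114], [6, 21, 114]]
178 [[-12, 15, 100], [-4, 20, 120], [0, 20, 119], [6, 20, 119]]
182 [[-11, 17, 116], [-4, 20, 125], [0, 19, 124], [5, 19, 123]]
186 [[-11, 17, 124], [-4, 19, 129], [0, 18, 128], [5, 18, 128]]
190 [[-10, 17, 132], [-4, 18, 134], [0, 18, 133], [5, 18, 135]]
194 [[-10, 16, 135], [-4, 17, 138], [0, 17, 137], [5, 17, 138]]
198 [[-10, 15, 139], [-4, 17, 143], [0, 17, 143], [5, 17, 144]]
202 [[-9, 15, 144], [-4, 16, 146], [0, 16, 146], [5, 16, 146]]
206 [[-9, 14, 148], [-3, 15, 150], [0, 15, 150], [5, 15, 149]]
210 [[-9, 15, 153], [-3, 15, 154], [0, 15, 154], [5, 15, 154]]
214 [[-9, 13, 156], [-3, 14, 157], [0, 14, 157], [5, 14, 157]]
218 [[-8, 13, 159], [-3, 13, 160], [0, 14, 161], [5, 14, 161]]
222 [[-8, 13, 164], [-3, 13, 163], [0, 13, 164], [4, 13, 163]]
226 [[-8, 12, 166], [-3, 12, 166], [0, 13, 167], [4, 12, 167]]
230 [[-8, 11, 168], [-3, 11, 168], [0, 12, 169], [4, 11, 168]]
234 [[-8, 10, 169], [-3, 10, 169], [0, 10, 169], [4, 10, 169]]
238 [[-8, 9, 170], [-3, 9, 170], [0, 9, 170], [4, 9, 171]]
```

View pics/p3c.png

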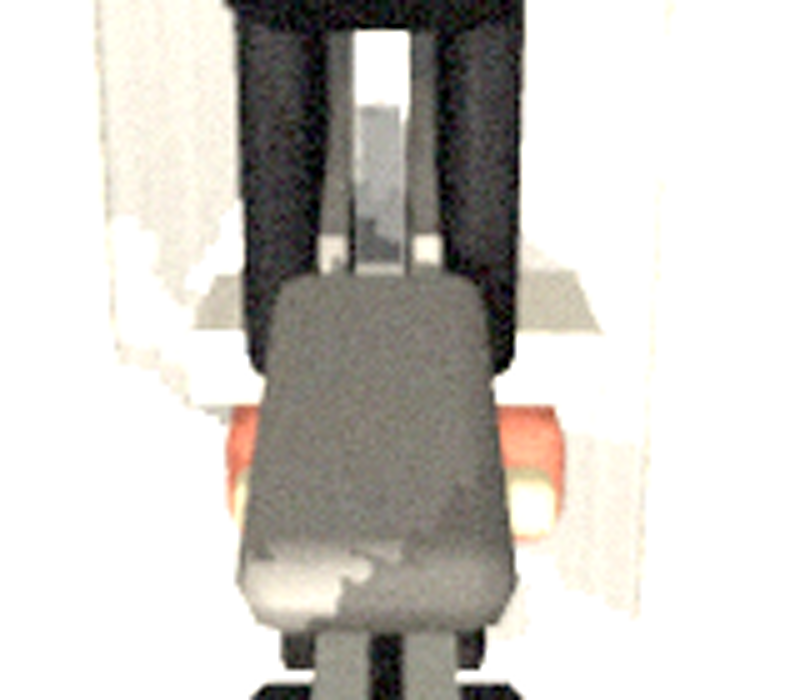

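View pics/p3s.png

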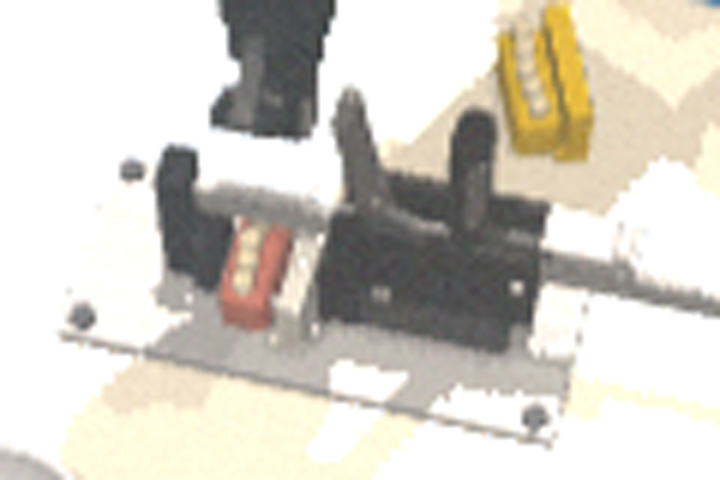

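Emit:
send_rows --deltas '[{"dp": [-0.02,0.086,0],"rotation": [0,0,0]},{"dp": [-0.04,0.17,0],"rotation": [0,0,0]},{"dp": [-0.047,0.2,0],"rotation": [0,0,0]},{"dp": [-0.054,0.23,0],"rotation": [0,0,0]},{"dp": [-0.061,0.26,0],"rotation": [0,0,0]},{"dp": [-0.061,0.26,0],"rotation": [0,0,0]}]'

```text
clock: 7.98
position: [0.5618, -0.0224, 0.1303]
ee_rot: [0.001, 0.621, 0.784, 0.0]
contact_force: [-0.2, -2.5, 2.1]
width: 0.0003
```

Emit:
send_rows --deltas '[{"dp": [-0.008,0.032,0],"rotation": [0,0,0]},{"dp": [-0.015,0.065,0],"rotation": [0,0,0]},{"dp": [-0.015,0.065,0],"rotation": [0,0,0]}]'

```text
clock: 8.23
position: [0.5601, -0.0153, 0.13]
ee_rot: [0.001, 0.621, 0.784, -0.0]
contact_force: [-0.2, -4.8, 2.7]
width: -0.0
```

```bash
python3 look.py p4
```

```text
t 8.23 clampTCP mm [1.00e-01 2.41e+01 1.30e+02] F along x,y,z [-1.3 -4.6  2.7] w -0.0
col313 [(225, [1, 43, 146]), (233, [1, 44, 159]), (241, [1, 45, 167]), (249, [1, 42, 170]), (257, [1, 38, 170]), (265, [1, 34, 169]), (273, [1, 34, 176])]
jaw y pct [-67.8 -55.8 -42.2] 81
```

Emit:
send_rows --deltas '[{"dp": [-0.004,0.016,0],"rotation": [0,0,0]},{"dp": [-0.008,0.032,0],"rotation": [0,0,0]},{"dp": [-0.008,0.034,0],"rotation": [0,0,0]},{"dp": [-0.008,0.034,0],"rotation": [0,0,0]}]'

```text
clock: 8.67
position: [0.5594, -0.0124, 0.1298]
ee_rot: [0.001, 0.621, 0.784, -0.001]
contact_force: [0.9, -6.7, 2.7]
width: 0.0
```

```bash
python3 look.py p5
```

```text
t 8.67 clampTCP mm [1.000e-01 2.710e+01 1.298e+02] F along x,y,z [-0.7 -6.7  2.7] w 0.0
col313 [(225, [1, 56, 170]), (233, [1, 47, 158]), (241, [1, 48, 168]), (249, [1, 46, 171]), (257, [1, 41, 170]), (265, [1, 37, 169]), (273, [1, 37, 176])]
jaw y pct [-66.6 -55.2 -42.2] 79
```

View pics/p5s.png

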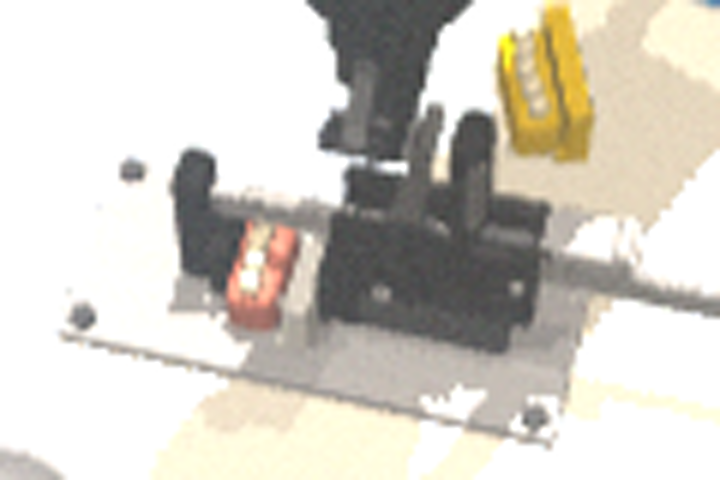

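Emit:
send_rows --deltas '[{"dp": [-0.002,0.008,0],"rotation": [0,0,0]},{"dp": [-0.002,0.01,0],"rotation": [0,0,0]},{"dp": [-0.002,0.01,0],"rotation": [0,0,0]}]'

```text
clock: 9.02
position: [0.5593, -0.0116, 0.1297]
ee_rot: [0.001, 0.621, 0.784, -0.001]
contact_force: [0.9, -7.6, 2.6]
width: 0.0
```

Emit:
send_rows --deltas '[{"dp": [0.028,-0.12,0],"rotation": [0,0,0]},{"dp": [0.056,-0.24,0],"rotation": [0,0,0]},{"dp": [0.085,-0.36,0],"rotation": [0,0,0]},{"dp": [0.085,-0.36,0],"rotation": [0,0,0]},{"dp": [0.085,-0.36,0],"rotation": [0,0,0]}]'

```text
clock: 9.43
position: [0.5689, -0.0537, 0.1292]
ee_rot: [-0.001, 0.622, 0.783, 0.0]
contact_force: [-0.0, 0.2, 0.8]
width: -0.0001
```

```bash
python3 look.py p6
```

```text
t 9.43 clampTCP mm [-1.000e-01 -1.530e+01  1.292e+02] F along x,y,z [0.  0.2 0.8] w -0.0001
col313 [(225, [1, 12, 167]), (233, [1, 10, 169]), (241, [1, 7, 170]), (249, [1, -4, 154]), (257, [1, -4, 163]), (265, [1, -4, 169]), (273, [1, -4, 175])]
jaw y pct [-67.5 -55.4 -42.1] 83
```

View pics/p6s.png

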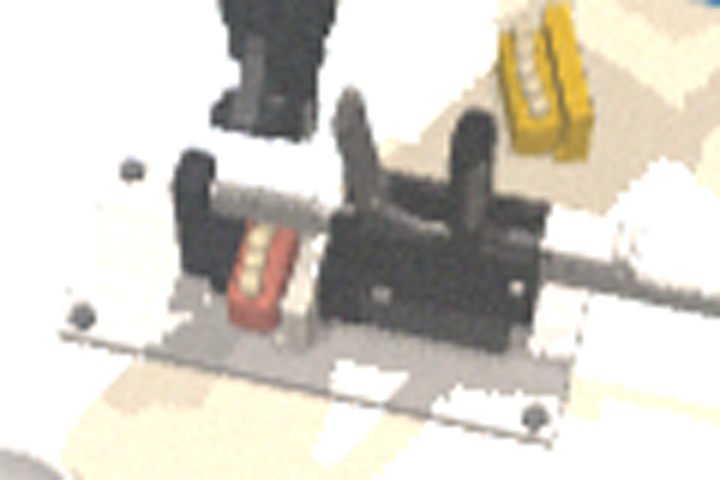

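Emit:
send_rows --deltas '[{"dp": [-0.02,0.086,0],"rotation": [0,0,0]},{"dp": [-0.04,0.17,0],"rotation": [0,0,0]},{"dp": [-0.047,0.2,0],"rotation": [0,0,0]},{"dp": [-0.054,0.23,0],"rotation": [0,0,0]},{"dp": [-0.061,0.26,0],"rotation": [0,0,0]},{"dp": [-0.061,0.26,0],"rotation": [0,0,0]}]'

```text
clock: 10.03
position: [0.5621, -0.023, 0.1305]
ee_rot: [0.003, 0.62, 0.784, -0.001]
contact_force: [0.5, -8.4, 1.2]
width: 0.0001
```

Emit:
send_rows --deltas '[{"dp": [-0.004,0.016,0],"rotation": [0,0,0]},{"dp": [-0.008,0.032,0],"rotation": [0,0,0]},{"dp": [-0.008,0.032,0],"rotation": [0,0,0]}]'

```text
clock: 10.28
position: [0.5613, -0.0194, 0.1305]
ee_rot: [0.003, 0.62, 0.784, -0.001]
contact_force: [1.1, -7.4, 1.0]
width: 0.0001
```

Emit:
send_rows --deltas '[{"dp": [-0.004,0.016,0],"rotation": [0,0,0]},{"dp": [-0.008,0.032,0],"rotation": [0,0,0]},{"dp": [-0.008,0.032,0],"rotation": [0,0,0]}]'

```text
clock: 10.53
position: [0.5607, -0.0167, 0.1304]
ee_rot: [0.003, 0.62, 0.784, -0.002]
contact_force: [0.9, -9.7, 0.5]
width: -0.0001
```

```bash
python3 look.py p7
```

```text
t 10.53 clampTCP mm [  0.3  22.6 130.4] F along x,y,z [-1.4 -9.7  0.5] w -0.0001
col313 [(225, [1, 41, 146]), (233, [1, 106, 290]), (241, [1, 44, 169]), (249, [1, 41, 170]), (257, [1, 37, 171]), (265, [1, 33, 170]), (273, [1, 33, 177])]
jaw y pct [-61.1 -51.5 -42.2] 69
```

View pics/p7s.png

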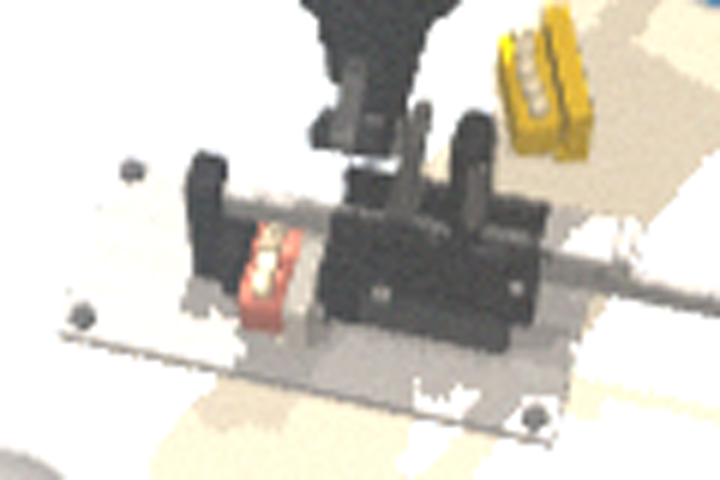

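Emit:
send_rows --deltas '[{"dp": [-0.001,0.004,0],"rotation": [0,0,0]},{"dp": [-0.002,0.008,0],"rotation": [0,0,0]},{"dp": [-0.002,0.008,0],"rotation": [0,0,0]}]'

```text
clock: 10.88
position: [0.5606, -0.0163, 0.1304]
ee_rot: [0.004, 0.62, 0.784, -0.002]
contact_force: [2.7, -10.7, 0.7]
width: -0.0001
```

```bash
python3 look.py p8
python3 - <<'E'
from h import *
for i in range(3): eyes.get_image("top"); st()
E
```

```text
t 10.88 clampTCP mm [  0.3  23.  130.4] F along x,y,z [  0.2 -11.    0.7] w -0.0001
col313 [(225, [1, 41, 145]), (233, [1, 42, 157]), (241, [1, 44, 167]), (249, [1, 42, 171]), (257, [1, 38, 172]), (265, [1, 34, 170]), (273, [1, 34, 176])]
jaw y pct [-61.2 -51.2 -42.7] 69
t 11.03 clampTCP mm [  0.3  22.9 130.4] F along x,y,z [ -1.4 -11.2  -0.6] w -0.0002
t 11.08 clampTCP mm [  0.3  23.  130.4] F along x,y,z [ -0.7 -11.2  -0.4] w -0.0
t 11.13 clampTCP mm [  0.3  23.  130.4] F along x,y,z [ -0.6 -10.7  -0.1] w 0.0002
```

View pics/p8w.png

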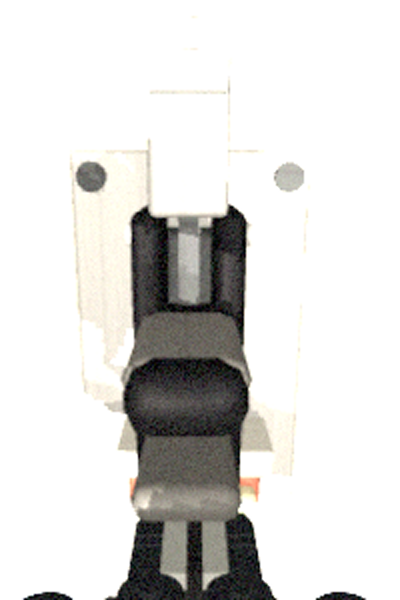

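Emit:
send_rows --deltas '[{"dp": [0.015,-0.06,0],"rotation": [0,0,0]},{"dp": [0.04,-0.16,0],"rotation": [0,0,0]},{"dp": [0.085,-0.36,0],"rotation": [0,0,0]},{"dp": [0.085,-0.36,0],"rotation": [0,0,0]},{"dp": [0.085,-0.36,0.3],"rotation": [0,0,0]},{"dp": [0.085,-0.36,0.6],"rotation": [0,0,0]},{"dp": [0.085,-0.36,0.8],"rotation": [0,0,0]},{"dp": [0.085,-0.36,0.8],"rotation": [0,0,0]}]'

```text
clock: 11.8
position: [0.5726, -0.0558, 0.2315]
ee_rot: [0.004, 0.621, 0.784, 0.003]
contact_force: [0.3, 0.1, 1.0]
width: 0.0
```

```bash
python3 look.py q1; python3 - <<'E'
from h import *
w=eyes.get_image("wrist")
for u in (295,335,340): print(u,[(v,list(map(int,cl(dep(w,u,v))))) for v in range(140,240,4)])
w["color"]=np.clip(w["color"].astype(float)*2,0,255).astype(np.uint8);save(w,"q1c.png",(260,130,380,240),6)
E
```

```text
t 11.8 clampTCP mm [  3.  -18.2 231.5] F along x,y,z [0.3 0.  1. ] w 0.0
col313 [(225, [6, -104, 9]), (233, [6, -117, 8]), (241, [6, -132, 0]), (249, [4, -7, 257]), (257, [4, -6, 265]), (265, [3, -7, 272]), (273, [3, -7, 277])]
jaw y pct [-63.  -52.1 -42.1] 73
295 [(140, [-22, 7, 10]), (144, [-23, 2, 9]), (148, [-23, -1, 9]), (152, [-21, -2, 33]), (156, [-20, -3, 48]), (160, [-20, -7, 48]), (164, [-20, -12, 48]), (168, [-21, -18, 39]), (172, [-21, -20, 49]), (176, [-21, -24, 52]), (180, [-21, -29, 51]), (184, [-24, -46, 9]), (188, [-24, -51, 9]), (192, [-24, -56, 8]), (196, [-24, -61, 9]), (200, [-24, -66, 9]), (204, [-24, -72, 9]), (208, [-24, -77, 10]), (212, [-24, -82, 10]), (216, [-25, -88, 9]), (220, [-25, -94, 8]), (224, [-25, -99, 10]), (228, [-25, -105, 8]), (232, [-25, -111, 8]), (236, [-25, -116, 9])]
335 [(140, [23, 7, 7]), (144, [23, 2, 9]), (148, [22, 1, 29]), (152, [22, -2, 33]), (156, [21, -3, 48]), (160, [1, 65, 387]), (164, [21, -11, 50]), (168, [22, -18, 41]), (172, [22, -21, 46]), (176, [22, -24, 52]), (180, [22, -29, 49]), (184, [24, -46, 9]), (188, [24, -51, 9]), (192, [25, -56, 9]), (196, [25, -62, 8]), (200, [25, -67, 8]), (204, [25, -72, 8]), (208, [25, -78, 8]), (212, [25, -83, 8]), (216, [25, -88, 10]), (220, [25, -93, 10]), (224, [25, -99, 10]), (228, [26, -106, 7]), (232, [26, -110, 9]), (236, [26, -116, 9])]
340 [(140, [29, 7, 8]), (144, [29, 2, 9]), (148, [29, -1, 10]), (152, [28, -2, 33]), (156, [27, -3, 49]), (160, [27, -7, 48]), (164, [27, -12, 48]), (168, [28, -18, 39]), (172, [28, -23, 39]), (176, [27, -25, 48]), (180, [28, -32, 39]), (184, [31, -46, 9]), (188, [31, -51, 9]), (192, [31, -56, 8]), (196, [31, -61, 9]), (200, [31, -67, 9]), (204, [31, -72, 9]), (208, [31, -78, 8]), (212, [31, -83, 9]), (216, [32, -88, 8]), (220, [32, -94, 9]), (224, [32, -100, 7]), (228, [32, -104, 10]), (232, [32, -110, 9]), (236, [32, -116, 8])]
```

View pics/q1c.png

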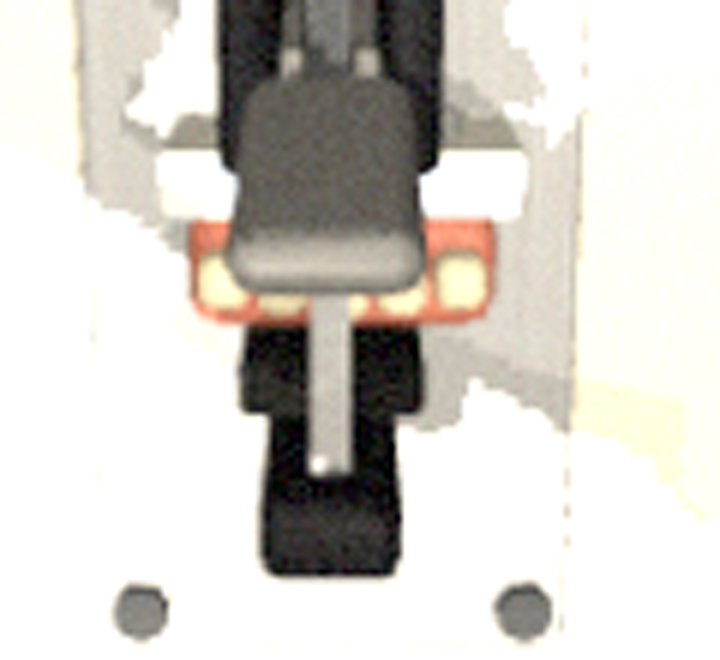

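View pics/q1s.png

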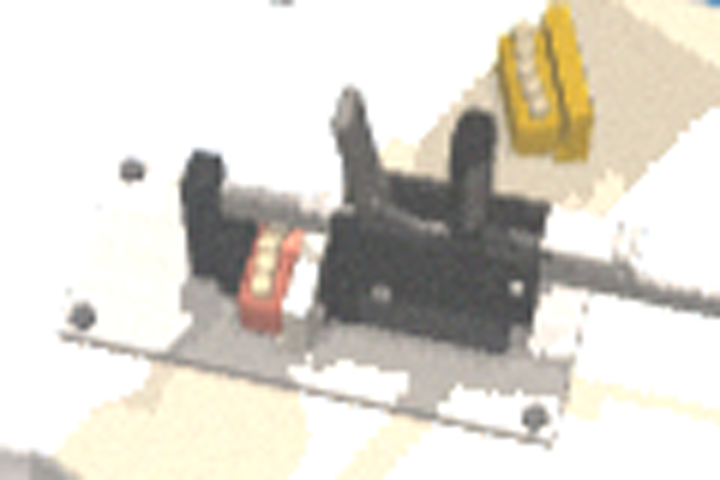

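Emit:
send_rows --deltas '[{"dp": [0,0,-0.3],"rotation": [0,0,0]},{"dp": [0,0,-0.6],"rotation": [0,0,0]},{"dp": [0,0,-0.8],"rotation": [0,0,0]},{"dp": [-0.02,0.08,-0.8],"rotation": [0,0,0]},{"dp": [-0.038,0.16,-0.8],"rotation": [0,0,0]},{"dp": [-0.038,0.16,-0.8],"rotation": [0,0,0]}]'

```text
clock: 12.45
position: [0.5645, -0.035, 0.13]
ee_rot: [-0.001, 0.621, 0.784, 0.0]
contact_force: [-0.2, -1.5, 0.3]
width: -0.0001
```

Emit:
send_rows --deltas '[{"dp": [-0.004,0.016,0],"rotation": [0,0,0]},{"dp": [-0.008,0.032,0],"rotation": [0,0,0]},{"dp": [-0.008,0.032,0],"rotation": [0,0,0]}]'

```text
clock: 12.7
position: [0.5654, -0.0335, 0.1314]
ee_rot: [0.002, 0.621, 0.784, 0.001]
contact_force: [1.2, -2.3, 1.0]
width: 0.0002
```

Emit:
send_rows --deltas '[{"dp": [-0.004,0.016,0],"rotation": [0,0,0]},{"dp": [-0.008,0.032,0],"rotation": [0,0,0]},{"dp": [-0.008,0.032,0],"rotation": [0,0,0]}]'

```text
clock: 12.95
position: [0.5642, -0.0297, 0.1308]
ee_rot: [0.001, 0.621, 0.784, 0.001]
contact_force: [1.6, -2.3, 1.7]
width: -0.0004
```

```bash
python3 -c "
from h import *
st()"
```

```text
t 12.95 clampTCP mm [  0.8   9.1 130.8] F along x,y,z [ 1.  -2.6  1.7] w -0.0004
```

Step by 2 mm now, reading the force.

Emit:
send_rows --deltas '[{"dp": [-0.004,0.016,0],"rotation": [0,0,0]},{"dp": [-0.004,0.016,0],"rotation": [0,0,0]}]'

```text
clock: 13.12
position: [0.5638, -0.0282, 0.1305]
ee_rot: [0.002, 0.621, 0.784, 0.0]
contact_force: [1.8, -4.8, 4.2]
width: 0.0001
```

Emit:
send_rows --deltas '[{"dp": [-0.004,0.016,0],"rotation": [0,0,0]},{"dp": [-0.004,0.016,0],"rotation": [0,0,0]}]'

```text
clock: 13.28
position: [0.5635, -0.027, 0.1305]
ee_rot: [0.002, 0.621, 0.784, -0.0]
contact_force: [2.7, -6.3, 4.6]
width: -0.0
```

Emit:
send_rows --deltas '[{"dp": [-0.004,0.016,0],"rotation": [0,0,0]},{"dp": [-0.004,0.016,0],"rotation": [0,0,0]}]'

```text
clock: 13.45
position: [0.5633, -0.0261, 0.1306]
ee_rot: [0.003, 0.621, 0.784, -0.001]
contact_force: [2.7, -8.9, 4.7]
width: -0.0001
```

```bash
python3 -c "
from h import *
st()"
```

```text
t 13.45 clampTCP mm [  0.7  12.9 130.6] F along x,y,z [ 0.6 -9.3  4.7] w -0.0001
```

Emit:
send_rows --deltas '[{"dp": [-0.002,0.008,0],"rotation": [0,0,0]},{"dp": [-0.002,0.008,0],"rotation": [0,0,0]},{"dp": [-0.002,0.008,0],"rotation": [0,0,0]},{"dp": [-0.002,0.008,0],"rotation": [0,0,0]}]'

```text
clock: 13.78
position: [0.5632, -0.0257, 0.1307]
ee_rot: [0.003, 0.621, 0.784, -0.001]
contact_force: [2.4, -8.4, 4.0]
width: -0.0001
```

```bash
python3 -c "
from h import *
st()"
```

```text
t 13.78 clampTCP mm [  0.8  13.3 130.7] F along x,y,z [ 0.4 -8.8  4. ] w -0.0001
```

Emit:
send_rows --deltas '[{"dp": [-0.002,0.008,0],"rotation": [0,0,0]},{"dp": [-0.004,0.016,0],"rotation": [0,0,0]},{"dp": [-0.004,0.016,0],"rotation": [0,0,0]},{"dp": [-0.004,0.016,0],"rotation": [0,0,0]}]'

```text
clock: 14.12
position: [0.563, -0.0247, 0.1307]
ee_rot: [0.004, 0.621, 0.784, -0.002]
contact_force: [2.9, -11.0, 4.3]
width: -0.0003
```

```bash
python3 -c "
from h import *
for i in range(4):
  st(); eyes.get_image('top')"
```

```text
t 14.12 clampTCP mm [  0.7  14.3 130.7] F along x,y,z [  0.3 -11.4   4.3] w -0.0003
t 14.17 clampTCP mm [  0.8  14.3 130.7] F along x,y,z [  0.9 -12.1   4.2] w -0.0003
t 14.22 clampTCP mm [  0.8  14.2 130.8] F along x,y,z [  0.6 -11.6   4. ] w -0.0001
t 14.27 clampTCP mm [  0.8  14.3 130.7] F along x,y,z [  0.1 -12.    4.3] w 0.0001
```

Emit:
send_rows --deltas '[{"dp": [0.015,-0.06,0],"rotation": [0,0,0]},{"dp": [0.04,-0.16,0],"rotation": [0,0,0]},{"dp": [0.065,-0.28,0],"rotation": [0,0,0]},{"dp": [0.065,-0.28,0.0],"rotation": [0,0,0]},{"dp": [0.065,-0.28,0.4],"rotation": [0,0,0]},{"dp": [0.065,-0.28,0.9],"rotation": [0,0,0]},{"dp": [0.065,-0.28,0.9],"rotation": [0,0,0]},{"dp": [0,0,0.9],"rotation": [0,0,0]},{"dp": [-0.09,0.4,0.9],"rotation": [0,0,0]},{"dp": [-0.18,0.8,0.9],"rotation": [0,0,0]},{"dp": [-0.19,0.8,0.9],"rotation": [0,0,0]}]'

```text
clock: 15.23
position: [0.5356, 0.0801, 0.2374]
ee_rot: [-0.003, 0.621, 0.784, 0.001]
contact_force: [-0.2, -0.9, -0.2]
width: -0.0001
```

```bash
python3 -c "
from h import *
s=st();print((np.r_[O+.132*U,0]-s['position'])/.12, s['position'])"
```

```text
t 15.23 clampTCP mm [ -1.9 122.6 237.4] F along x,y,z [-0.4 -0.9 -0.2] w -0.0001
[-0.00258425  0.079896   -1.97814698] [0.53564811 0.08011448 0.23737764]
```

Emit:
send_rows --deltas '[{"dp": [0,0.04,0],"rotation": [0,0,0]},{"dp": [0,0.04,-0.3],"rotation": [0,0,0]},{"dp": [0,0.04,-0.6],"rotation": [0,0,0]},{"dp": [0,0.04,-0.75],"rotation": [0,0,0]},{"dp": [0,0.04,-0.75],"rotation": [0,0,0]}]'

```text
clock: 15.65
position: [0.5343, 0.0793, 0.1428]
ee_rot: [-0.004, 0.622, 0.783, -0.003]
contact_force: [-1.0, -0.1, -0.6]
width: 0.0
```

```bash
python3 -c "
from h import *
s=st();print((np.r_[O+.132*U,0]-s['position'])/.12, s['position'])
w=eyes.get_image('wrist');w['color']=np.clip(w['color'].astype(float)*2,0,255).astype(np.uint8);save(w,'r1w.png',(220,130,420,280),4)
print([(v,list(map(int,cl(dep(w,316,v))))) for v in range(190,270,6)])
w=eyes.get_image('scene');w['color']=np.clip(w['color'].astype(float)*2,0,255).astype(np.uint8);save(w,'r1s.png',(260,145,400,245),5)
"
```

```text
t 15.65 clampTCP mm [ -3.4 122.1 142.8] F along x,y,z [-1.   0.2 -0.6] w 0.0
[ 0.00881204  0.0863348  -1.19015793] [0.53428055 0.07934182 0.14281895]
[(190, [-2, 135, 85]), (196, [-2, 130, 84]), (202, [-2, 134, 108]), (208, [-2, 132, 112]), (214, [-2, 128, 112]), (220, [-2, 122, 109]), (226, [-2, 117, 108]), (232, [-2, 114, 109]), (238, [-2, 109, 109]), (244, [-2, 105, 109]), (250, [-1, 132, 169]), (256, [-1, 132, 175]), (262, [0, 204, 303]), (268, [-1, 132, 184])]
```

View pics/r1w.png

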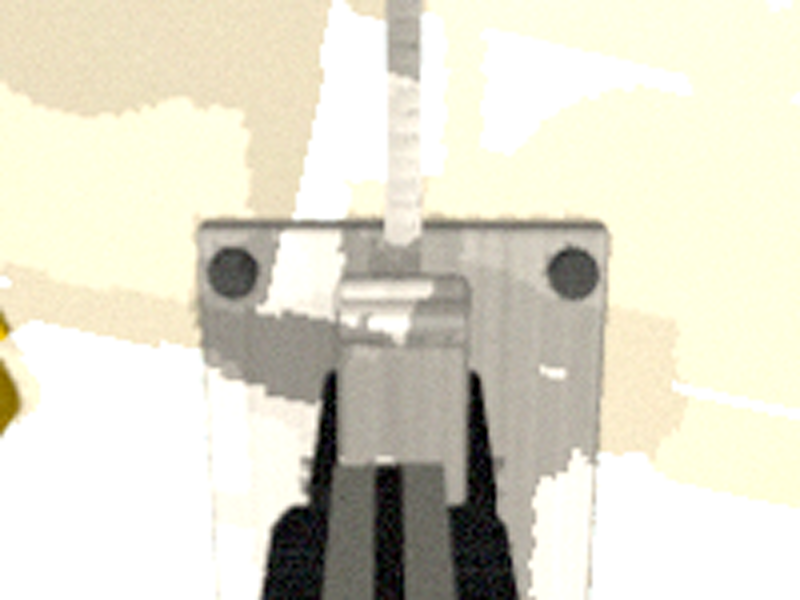

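View pics/r1s.png

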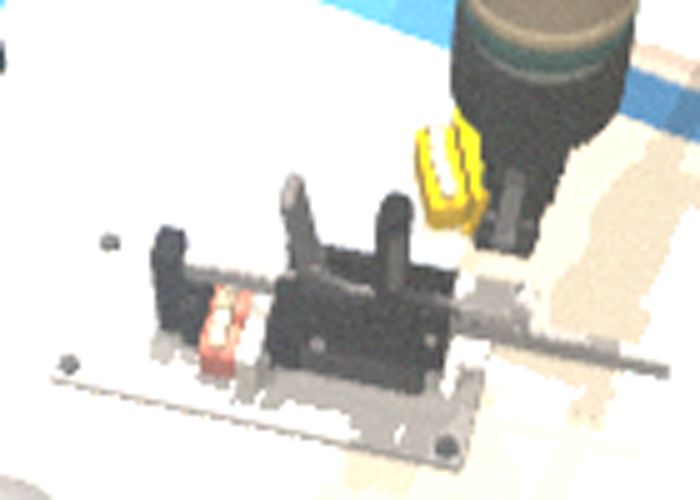

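Emit:
send_rows --deltas '[{"dp": [0.005,0.087,0],"rotation": [0,0,0]},{"dp": [0.005,0.087,-0.2],"rotation": [0,0,0]},{"dp": [0.005,0.087,-0.38],"rotation": [0,0,0]},{"dp": [0.005,0.087,-0.38],"rotation": [0,0,0]},{"dp": [0.005,0.087,-0.38],"rotation": [0,0,0]}]'

```text
clock: 16.17
position: [0.5392, 0.0908, 0.103]
ee_rot: [0.0, 0.621, 0.784, 0.0]
contact_force: [0.8, -0.2, -0.4]
width: 0.0002
```

```bash
python3 -c "
from h import *
s=st()
w=eyes.get_image('wrist');w['color']=np.clip(w['color'].astype(float)*2,0,255).astype(np.uint8);save(w,'r2w.png',(220,130,420,280),4)
"
```

```text
t 16.17 clampTCP mm [  4.1 132.2 103. ] F along x,y,z [ 0.7 -0.3 -0.4] w 0.0002
```

View pics/r2w.png

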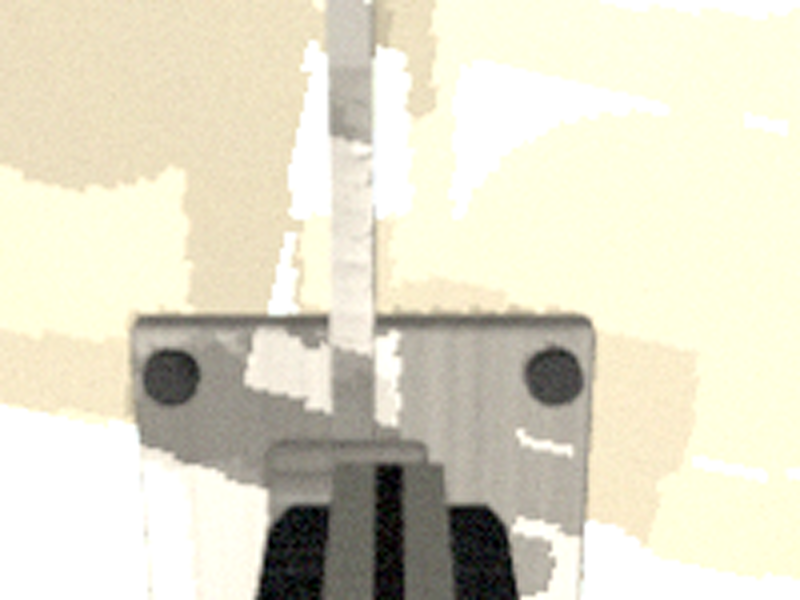

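Emit:
send_rows --deltas '[{"dp": [-0.032,-0.008,-0.04],"rotation": [0,0,0]},{"dp": [-0.032,-0.008,-0.08],"rotation": [0,0,0]},{"dp": [-0.032,-0.008,-0.1],"rotation": [0,0,0]},{"dp": [-0.032,-0.008,-0.12],"rotation": [0,0,0]},{"dp": [-0.032,-0.008,-0.12],"rotation": [0,0,0]}]'

```text
clock: 16.63
position: [0.5351, 0.0895, 0.0877]
ee_rot: [0.0, 0.621, 0.784, 0.0]
contact_force: [0.9, 0.9, 1.3]
width: 0.0001
```

```bash
python3 -c "
from h import *
st()"
```

```text
t 16.63 clampTCP mm [ -0.3 131.9  87.7] F along x,y,z [1.1 0.6 1.3] w 0.0001
```

Emit:
send_rows --deltas '[{"dp": [0,0,-0.02],"rotation": [0,0,0]},{"dp": [0,0,-0.035],"rotation": [0,0,0]},{"dp": [0,0,-0.05],"rotation": [0,0,0]},{"dp": [0,0,-0.05],"rotation": [0,0,0]},{"dp": [0,0,-0.05],"rotation": [0,0,0]},{"dp": [0,0,-0.05],"rotation": [0,0,0]},{"dp": [0,0,-0.05],"rotation": [0,0,0]},{"dp": [0,0,-0.05],"rotation": [0,0,0]}]'

```text
clock: 17.3
position: [0.5356, 0.0897, 0.0845]
ee_rot: [0.001, 0.621, 0.784, 0.001]
contact_force: [-3.7, 1.2, 18.1]
width: 0.0001
```

```bash
python3 look.py r3
```

```text
t 17.3 clampTCP mm [  0.3 131.9  84.5] F along x,y,z [-3.3  2.  18.1] w 0.0001
col313 [(225, [1, 143, 84]), (233, [1, 138, 83]), (241, [1, 140, 96]), (249, [1, 142, 110]), (257, [1, 142, 117]), (265, [1, 143, 125]), (273, [1, 214, 245])]
jaw y pct [-77.3 -61.4 -42.3] 81
```

View pics/r3s.png

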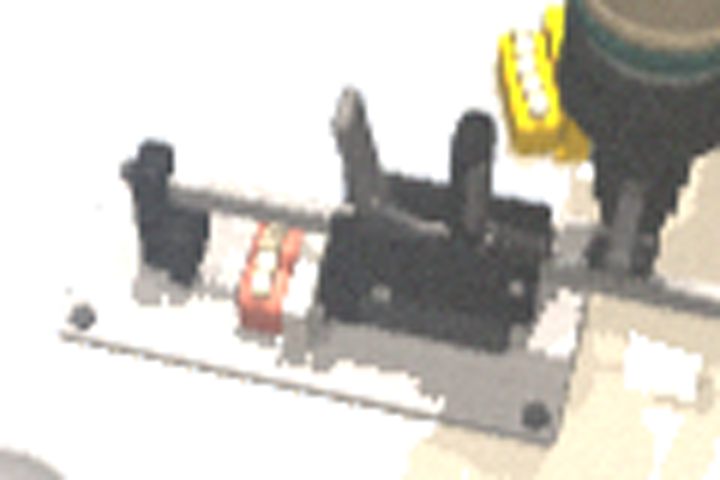

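Emit:
send_rows --deltas '[{"dp": [0,0,0.01],"rotation": [0,0,0]},{"dp": [0,0,0.01],"rotation": [0,0,0]},{"dp": [0,0,0.01],"rotation": [0,0,0]},{"dp": [0,0,0.01],"rotation": [0,0,0]},{"dp": [0,0,0.01],"rotation": [0,0,0]},{"dp": [0,0,0.1],"rotation": [0,0,0]},{"dp": [0,0,0.2],"rotation": [0,0,0]},{"dp": [0,0,0.6],"rotation": [0,0,0]},{"dp": [0,0,0.95],"rotation": [0,0,0]},{"dp": [0,0,0.95],"rotation": [0,0,0]},{"dp": [0,0,0.95],"rotation": [0,0,0]}]'

```text
clock: 18.32
position: [0.5374, 0.0892, 0.1991]
ee_rot: [0.003, 0.621, 0.784, 0.002]
contact_force: [-0.4, 0.1, -0.1]
width: 0.0001
```

Emit:
send_rows --deltas '[{"dp": [0,-0.2,0.5],"rotation": [0,0,0]},{"dp": [0.2,-0.5,0.9],"rotation": [0,0,0]},{"dp": [0.2,-0.5,0.9],"rotation": [0,0,0]},{"dp": [0.2,-0.5,0.9],"rotation": [0,0,0]},{"dp": [0.2,-0.5,0.9],"rotation": [0,0,0]}]'

```text
clock: 18.73
position: [0.56, 0.0281, 0.3038]
ee_rot: [0.001, 0.622, 0.783, 0.0]
contact_force: [0.5, 0.7, -0.3]
width: -0.0001
```

```bash
python3 look.py f1; python3 - <<'E'
from h import *
w=eyes.get_image("wrist")
for u,v in((0,0),):pass
w["color"]=np.clip(w["color"].astype(float)*2,0,255).astype(np.uint8);save(w,"f1c.png",(240,0,400,260),2)
t=eyes.get_image("top")
for n in("bowl","cassette","plate"): print(n,[[round(x) for x in r["box"]] for r in models.find_in(n,t)[:2]])
pts=[]
E
```

```text
t 18.73 clampTCP mm [ 10.   66.4 303.8] F along x,y,z [ 0.6  0.6 -0.3] w -0.0001
col313 [(225, [11, 12, 155]), (233, [11, 9, 169]), (241, [10, -62, 43]), (249, [11, 76, 328]), (257, [11, 77, 337]), (265, [11, 76, 343]), (273, [11, 76, 348])]
jaw y pct [-77.5 -60.7 -42.1] 80
bowl [[320, 140, 351, 168]]
cassette [[317, 200, 330, 222], [388, 212, 454, 252]]
plate [[316, 198, 328, 224], [308, 257, 310, 264]]
```

View pics/f1s.png

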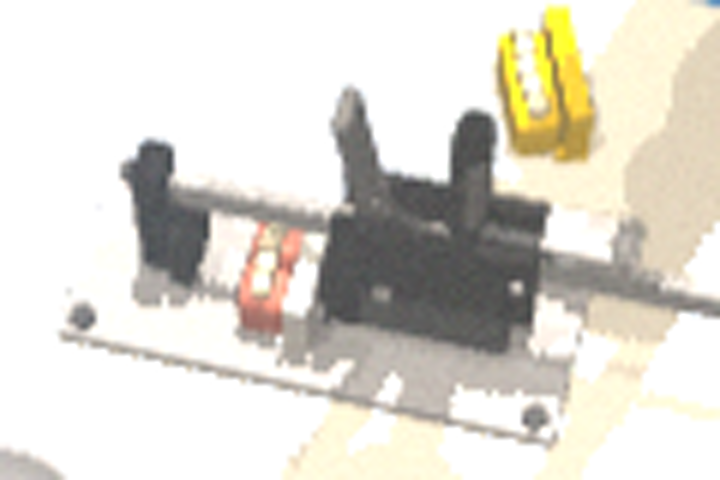

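View pics/f1c.png

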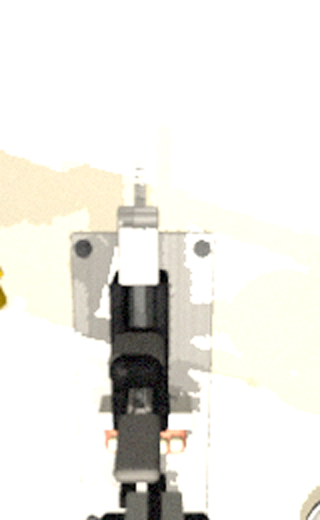

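```bash
python3 -c "
from h import *
s=st();print(abs(s['qd']).max());print(manip.sign_off())"
```

```text
t 19.08 clampTCP mm [  8.5  68.8 302.2] F along x,y,z [ 0.6  0.2 -0.9] w -0.0002
0.01382214019698152
the job is handed in; nothing more can be done
None
```

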